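# Feed a plate under the gauging bridge and take the reading

### The job

Using only your fingertips, push the flat aluminium plate along the black fixture and slide it flat under the low gauging bridge until it lies fully home, its long edge against the side rail and its leading end against the end stop; then press the round start button on the control box fully down to take the reading, and let go. Do not start the reading before the plate is home. Nothing is to be picked up: never lift or tip the plate, do not knock the bridge with the plate or the hand, and leave the other gauges where they stand.

Things in the scene. Friction and masses are not known exactly. Their poses are not given: they have to be found in the camera images.
- fixture: Gauging fixture, fixed on dark granite whose top is at z = 0.05 m. Black base plate 340 x 230 x 15 mm; origin: centre of its underside, on the granite. x: feed direction, towards the end stop; y: away from the side rail. The plate slides on its top face, fixture z = 15 mm. Before the bridge only the rail and the plate stand on it
- rail_start (a point): Start of the steel side rail's guiding face, on the base top, at fixture x = -162, y = -60 mm, axes as the fixture's. The face looks to +y and runs from here 305 mm along x, under the bridge, to the end stop. Rail 8 mm high above the base top, 14 mm thick
- stop_face (a point): Where the leading end of the plate comes to rest, on the base top, at fixture x = 145, y = -15 mm: the faces of two round steel buttons on the end stop, an aluminium bar across the end of the base, 14 mm high above the base top, from fixture y = -70 to +46 mm
- home (a point): Where the plate's origin lies when the plate is fully home: on the base top at fixture x = 85, y = -15 mm; the plate's axes are then parallel to the fixture's and its last 45 mm still stick out before the bridge
- bridge: Low aluminium bridge fixed across the fixture; origin on the base top at fixture x = 90, y = 0, axes as the fixture's. Beam 40 mm in x (fixture x = 70 to 110), underside 13.5 mm, top 35.5 mm above the base top; three slim probes rise to 65.5 mm. Pillars: inner faces y = -76 and +65 mm, outer faces y = -99 and +88 mm. The plate has 3.5 mm headroom; a hand does not fit under
- plate: The loose flat aluminium plate, 120 (x) x 90 (y) x 10 (z) mm, about 0.28 kg, with a dark centre bore and four corner holes (it is the same turned half round). It starts flat on the fixture's base before the bridge, off the rail and turned up to 0.3 rad from the fixture's axes. Origin: centre of its underside; x along its length. Ground metal: it slides easily, friction about 0.25
- control_box: Grey control box, fixed on the granite beside one or the other end of the fixture, 75 (x) x 115 (y) x 41 (z) mm, origin at the centre of its underside; a small display on its top at +y, the round start button at x = 0, y = -25 mm
- start_top (a point): Centre of the top face of the round start button (28 mm across) on the control box; the button is pressed straight down
- start (a joint): Travel of the start button: 0 when released, 0.006 m fully down; a spring returns it, fully down takes 5 N
- ref_sphere: Bystander: white reference sphere on a steel foot, foot 48 mm across, 77 mm high; loose, stands beyond the end stop. Origin at its foot
- ring_gauge: Bystander: steel ring gauge, 54 mm across, 16 mm high; loose, on the granite on the robot's side of the bridge. Origin at its foot
- thumb_nut: Bystander: brass thumb nut, 22 mm across, 14 mm high; loose, on the corner of the fixture's base beside the end stop. Origin at its foot
- gauge_block: Bystander: steel gauge block 35 x 9 x 30 mm standing on edge; loose, on the granite behind the feed end, near the rail's line. Origin at its foot
- hole_block: Bystander: dark steel block with holes, 50 x 75 x 25 mm; loose, on the granite behind the feed end. Origin at its foot
- plug_gauge: Bystander: plug gauge, 110 mm long, 13 mm high; loose, lying on the granite beyond the rail. Origin under its middle
- square: Bystander: small steel square, stock 14 x 50 x 14 mm and blade 70 mm; loose, lying on the granite beyond the rail. Origin under the stock

How it is judged:
By the outcome, as a careful person would: the job done as asked, in the order asked, and still so for the second after the job is handed in, with the robot touching nothing.
It also fails if it takes over 64 s, if anything falls off the work surface, if the arm or the gripper's body presses on something with over 40 N, if the wrist force passes 120 N, or if a joint passes its speed limit or range.

### The arm

A 6-joint arm with a two-finger parallel gripper is mounted at the origin on the work surface. World frame = base frame: x ahead of the robot, y to its left, z up, the work surface at z = 0. Lengths are in m, angles in rad, forces in N, time in s.
With the tool pointing down it reaches from about 0.35 to 0.875 m from the base axis. Payload 4.2 kg.
Tool frame: the origin (TCP) lies at the very end of the fingers, on their centre line; the grasp point (between the pads) lies 19 mm behind it; z points along the fingers, y is the direction in which the jaws open and shut (so a half turn about z gives the same grasp; the last joint's range is limited). The gripper opens to 87 mm and grips with 3 to 60 N. Pads are 19 mm wide; open, the fingers measure 117 mm over their backs; the gripper's body (75 mm by 190 mm) begins 51 mm behind the grasp point.
Start: joints at [-1.066, 0.385, 0.008, 0, -1.194, -0.259], TCP at [0.152, -0.606, 0.19] pointing down, gripper open.
Joint ranges: [-3.14, 3.14], [-1.21, 2.06], [-1.07, 1.41], [-3.16, 2.05], [-2.99, -0.16], [-3.1, 3.1]. Speed limits (rad/s): [2.79, 2.79, 3.14, 3.14, 3.14, 3.14].

### API

Orientations are given as a rotation vector (axis times angle).
In Python, from rig import manip gives the robot as it stands.
- The arm moves only by the shell command python3 -m handwheel 'ROWS' [OPENING] [FORCE]. ROWS is JSON, a list of rows, each a list of 6 numbers: the shift along the tool's x, y, z scaled (see below), then the turn, a rotation vector about the tool's x, y, z scaled (see below). In form: [[dx, dy, dz, rx, ry, rz], ...]. A call has 1 to 8 rows; each row is the pose to reach, as a shift and turn from the pose measured when the call began, along the tool's axes at that moment; what a row does not reach only later rows make up. The controller multiplies each number of a shift by 100 mm and each number of a turn by 90 degrees. A row lasts 1/12 s, in which the tool goes at most 41.7 mm and 7.16 degrees, less where a joint would pass 70% of its speed; a pose out of reach is approached as far as the arm can. A call with a number of a shift or a turn outside -1 to 1 is refused whole. A call with a gripper value outside its range is refused whole. OPENING is the closure, from 0 (fully open) to 1 (shut), set as the call begins (- or left out, the last holds). The fingers move at their own pace and stop on an object; FORCE is the grip in N (left out, the last holds). Time passes only in rows, so rows that repeat a pose let the fingers close. It gives the time, the measured TCP pose, the force and the opening at its end, in the units of the state.
- manip.state(): the state, without advancing time (a new reading comes with each control period).
- manip.camera(name): name is "scene" or "top" or "wrist"; returns a dict with "img" (480x640x3 uint8, red, green, blue), "z_map" (480x640 float32, m along the optical axis (not along the pixel's ray), 0 where there is no reading), "vfov" (degrees; the focal length in pixels is half the picture's height over the tangent of half this angle, whatever the lens; pixels are square), "cx", "cy" (the principal point, pixels), "R" (3x3) and "t" (3): a world point X has camera coordinates R X + t. Camera axes: x right, y down, z forward; pixel columns grow to the right and rows downward; lengths in m; the calibration is good to about 2 mm. A picture is of the moment at which its call begins.
- manip.close_job(): hands the job in, once; it reports no verdict.
The state is a dict: "time": time; "joints": joint angles; "joint_vel": joint speeds; "joint_torque": joint torques, N m; "tcp_pos": TCP position; "orientation": TCP orientation; "ft_force": force on the tool from outside, world axes, zero at the start; "wrist_torque": the same for the moment, N m; "opening": opening from 0.0 (shut) to 1.0 (fully open).
Only numpy, scipy, OpenCV 4.12 (cv2) and the standard library are available. Lean on these libraries where they do the work, as an engineer would, in place of code of your own. Each camera call takes 0.05 s, during which the arm holds its last target.

## Working session

There is one attempt and no reset: what is moved stays moved. The work goes in short steps, Python scripts to look and compute and a shell command to move; the robot and the scene stay as the last step left them, time stands still between calls to the robot, and variables do not carry over. Pictures are saved under pics/ and viewed, and the job is handed in when it is done.

```bash
mkdir -p pics; ls
python3 - <<'E'
from rig import manip
import cv2,numpy as np
s=manip.state(); print(s)
for n in ["top","scene"]:
    c=manip.camera(n); np.savez(f"{n}0.npz",**c)
    cv2.imwrite(f"pics/{n}0.png",c["img"][:,:,::-1]); print(n,c["vfov"],c["cx"],c["cy"],c["R"],c["t"])
E
```

```text
pics
{'time': 0.0, 'joints': array([-1.06642333e+00,  3.85564490e-01,  6.60683749e-03, -5.06592463e-04,
       -1.19401682e+00, -2.58572914e-01]), 'joint_vel': array([-0.00024268,  0.00070924,  0.00041759, -0.00123427, -0.00049598,
        0.00022142]), 'joint_torque': array([ 1.09109274e-03, -3.90661490e+01,  1.87407517e+01,  4.21961546e+00,
        1.10187146e-02, -2.04375765e-04]), 'tcp_pos': array([ 0.15191106, -0.60554515,  0.18864635]), 'orientation': array([ 0.38479322, -3.11755956, -0.00345042]), 'ft_force': array([-0.41958159,  0.07989133,  0.3462142 ]), 'wrist_torque': array([ 0.02083698, -0.00282843, -0.08309806]), 'opening': 1.0024151007917488}
top 50.560920976758226 320.0557455769214 240.78549418330275 [[-0.02086379 -0.99935755 -0.0291408 ]
 [-0.982406    0.02590302 -0.18495266]
 [ 0.18558867  0.02476928 -0.98231529]] [0.0189642  0.56718355 1.00426533]
scene 47.2160266323455 327.8844770574804 238.64950656540915 [[ 0.49596751  0.8681995  -0.01567961]
 [ 0.52160852 -0.31231299 -0.79396798]
 [-0.69421955  0.3856037  -0.60775735]] [-0.29125333 -0.20251818  1.54725871]
```

View pics/top0.png

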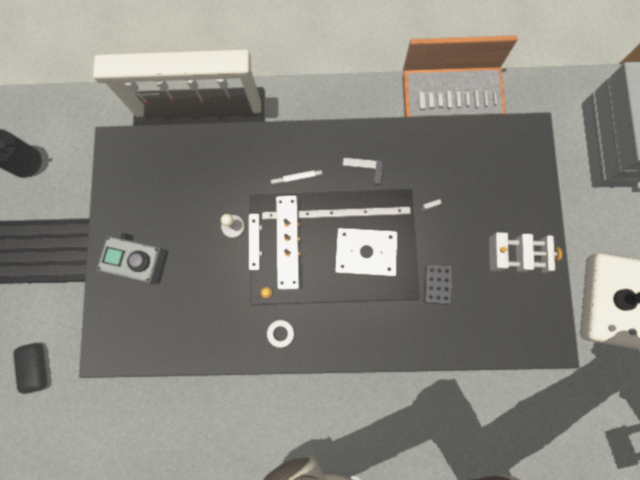

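View pics/scene0.png

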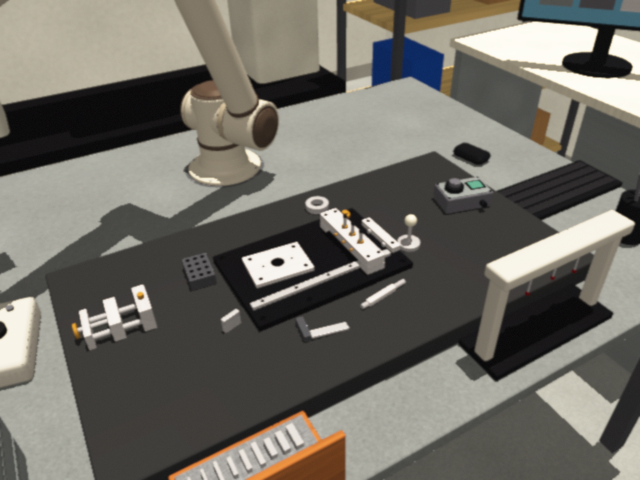

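The fixture's feed direction runs to image-left (world +y), with the rail on the far side. The plate is at about (367,251) and the button at about (138,261). Next I'll crop in closer.

```bash
cat > h.py <<'E'
import numpy as np,cv2
def K(c):
    f=240/np.tan(np.radians(c["vfov"])/2); return f
def pt(c,u,v,z):
    f=K(c); d=np.array([(u-c["cx"])/f,(v-c["cy"])/f,1.]); R=c["R"];C=-R.T@c["t"]; w=R.T@d
    return C+w*(z-C[2])/w[2]
def px(c,X):
    p=c["R"]@np.asarray(X)+c["t"]; f=K(c); return p[0]/p[2]*f+c["cx"],p[1]/p[2]*f+c["cy"]
def dp(c,u,v):
    f=K(c); z=c["z_map"][int(round(v)),int(round(u))]; return c["R"].T@(np.array([(u-c["cx"])/f,(v-c["cy"])/f,1.])*z-c["t"])
E
python3 - <<'E'
import numpy as np,cv2
from h import *
c=dict(np.load("top0.npz")); im=c["img"][:,:,::-1]
for n,(a,b,w,h) in dict(fixL=(235,180,100,75+50),fixR=(325,180,100,125),box=(90,225,90,65)).items():
    s=min(800//w,600//h); g=cv2.resize(im[b:b+h,a:a+w],None,fx=s,fy=s,interpolation=cv2.INTER_CUBIC)
    g=np.clip(g.astype(float)*1.0,0,255)
    g=(255*(g/255)**0.6).astype(np.uint8)
    for i in range(0,w,10): cv2.line(g,(i*s,0),(i*s,6),(0,0,255),1); cv2.putText(g,str(a+i),(i*s,16),0,.35,(0,0,255),1)
    for i in range(0,h,10): cv2.line(g,(0,i*s),(6,i*s),(0,0,255),1); cv2.putText(g,str(b+i),(8,i*s+4),0,.35,(0,0,255),1)
    cv2.imwrite(f"pics/{n}.png",g); print(n,s,g.shape)
E
```

```text
fixL 4 (500, 400, 3)
fixR 4 (500, 400, 3)
box 8 (520, 720, 3)
```

View pics/fixL.png

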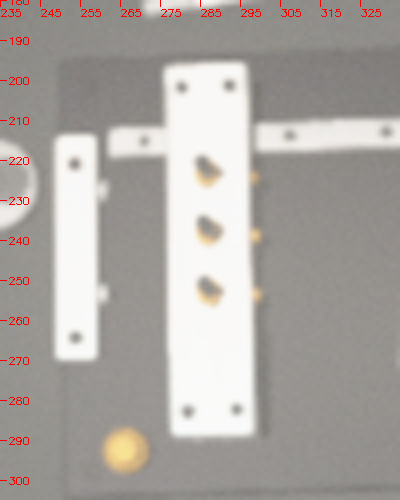

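View pics/fixR.png

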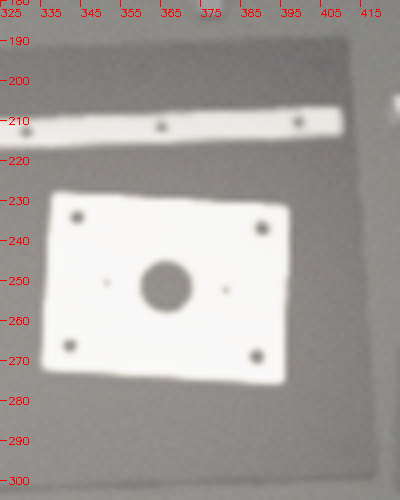

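View pics/box.png

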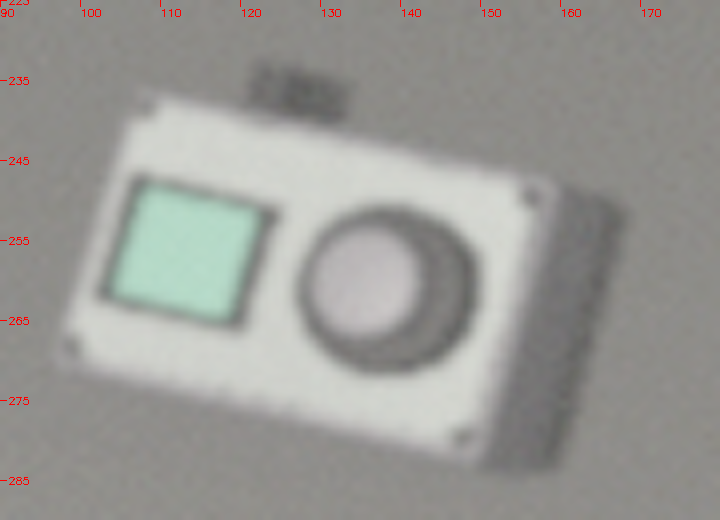

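Run:
```python
import numpy as np
from h import *
np.set_printoptions(precision=4,suppress=True)
c=dict(np.load("top0.npz"))
rs=pt(c,410.75,213.5,.073); re=pt(c,262.25,219.5,.073); rm=pt(c,325,216.75,.073)
print("rail",rs,rm,re,np.linalg.norm(rs-re))
ex=(re-rs)/np.linalg.norm(re-rs); ey=np.array([-ex[1],ex[0],0]); print("yaw",np.arctan2(ex[1],ex[0]))
O=rs.copy();O[2]=0
F=lambda P:(round(((P-O)@ex)*1e3-162,1),round(((P-O)@ey)*1e3-60,1),round(P[2]*1e3,1))
for n,u,v,z in [("plTL",337.75,227.75,.075),("TR",397.5,231.5,.075),("BR",396.25,276.25,.075),("BL",335.5,272.5,.075),
 ("baseTR",412,189.5,.065),("baseBR",419.25,300,.065),("baseTL",249.5,195,.065),
 ("brTL",276.5,196.2,.1005),("brTR",296.3,196.2,.1005),("brBL",277.8,288.7,.1005),("brBR",298.7,288,.1005),
 ("stopBut",262,227,.072),("stopbarTR",259.5,214,.079),("stopBarBR",259.5,270,.079),("nut",266,293,.079),
 ("btn",135.2,260,.11),("boxTL",110.5,237,.091),("boxTR",158.5,248,.091),("boxBR",150.5,283,.091),("boxBL",98.5,270.5,.091)]:
    P=pt(c,u,v,z); print(n,P,"F",F(P),"depth",dp(c,u,v))
for u,v in [(135,260),(147,262),(110,260),(125,272),(366,240),(375,235),(287,270),(300,215)]: print(u,v,dp(c,u,v))
```

```text
rail [ 0.6158 -0.1822  0.073 ] [ 0.6138 -0.0062  0.073 ] [0.6116 0.1235 0.073 ] 0.3056765862218878
yaw 1.5844661308773305
plTL [ 0.5895 -0.0317  0.075 ] F (np.float64(-11.2), np.float64(-35.8), np.float64(75.0)) depth [ 0.5911 -0.0318  0.0675]
TR [ 0.5784 -0.153   0.075 ] F (np.float64(-132.3), np.float64(-23.1), np.float64(75.0)) depth [ 0.5805 -0.1543  0.0646]
BR [ 0.4871 -0.146   0.075 ] F (np.float64(-124.1), np.float64(68.2), np.float64(75.0)) depth [ 0.4885 -0.1476  0.0625]
BL [ 0.4976 -0.0247  0.075 ] F (np.float64(-2.9), np.float64(56.0), np.float64(75.0)) depth [ 0.4991 -0.0247  0.0635]
baseTR [ 0.669  -0.1888  0.065 ] F (np.float64(-169.4), np.float64(-113.1), np.float64(65.0)) depth [ 0.6695 -0.189   0.0635]
baseBR [ 0.4394 -0.1908  0.065 ] F (np.float64(-168.2), np.float64(116.4), np.float64(65.0)) depth [ 0.4405 -0.1934  0.049 ]
baseTL [0.667  0.1515 0.065 ] F (np.float64(170.9), np.float64(-115.8), np.float64(65.0)) depth [0.6708 0.1537 0.052 ]
brTL [0.6527 0.0907 0.1005] F (np.float64(110.3), np.float64(-100.7), np.float64(100.5)) depth [0.6635 0.0949 0.0623]
brTR [0.6
[... 945 characters left out ...]
05 0.091 ] F (np.float64(451.1), np.float64(-32.0), np.float64(91.0)) depth [0.5794 0.4304 0.0912]
boxTR [0.5541 0.3311 0.091 ] F (np.float64(352.1), np.float64(-5.4), np.float64(91.0)) depth [0.555  0.3328 0.0863]
boxBR [0.4836 0.3445 0.091 ] F (np.float64(366.4), np.float64(64.9), np.float64(91.0)) depth [0.4859 0.352  0.0703]
boxBL [0.5113 0.4511 0.091 ] F (np.float64(472.6), np.float64(35.8), np.float64(91.0)) depth [0.5117 0.4522 0.0885]
135 260 [0.5272 0.3689 0.1136]
147 262 [0.525  0.3506 0.0983]
110 260 [0.5317 0.4278 0.0934]
125 272 [0.5064 0.3952 0.0954]
366 240 [ 0.5629 -0.0885  0.0729]
375 235 [ 0.5724 -0.107   0.0752]
287 270 [0.5013 0.0704 0.1041]
300 215 [0.6191 0.0454 0.0722]
```

```bash
cat >> h.py <<'E'
from scipy.spatial.transform import Rotation as Ro
YAW=1.583
EX=np.array([np.cos(YAW),np.sin(YAW),0]);EY=np.array([-EX[1],EX[0],0]);EZ=np.array([0,0,1.])
ORG=np.array([0.6158,-0.1822,0.05])+.162*EX+.060*EY
def W(x,y,z): return ORG+x/1e3*EX+y/1e3*EY+(z/1e3-.05)*EZ   # fixture mm, z world mm
def FX(P): d=np.asarray(P)-ORG; return np.round([d@EX*1e3,d@EY*1e3,P[2]*1e3],1)
def rows(s,target,mode):
    "mode A: tool x=+fy, y=+fx ; B: tool x=fx, y=-fy (jaws across)  a float: tool x at world yaw"
    if mode=='A': X=EY
    elif mode=='B': X=EX
    else: X=np.array([np.cos(mode),np.sin(mode),0])
    Z=-EZ; R=np.column_stack([X,np.cross(Z,X),Z])
    R0=Ro.from_rotvec(s["orientation"]).as_matrix()
    d=R0.T@(np.asarray(target)-s["tcp_pos"]); r=Ro.from_matrix(R0.T@R).as_rotvec()
    return np.round(np.r_[d/.1,r/(np.pi/2)],3)
def show(s):
    R0=Ro.from_rotvec(s["orientation"]).as_matrix()
    print("t",round(s["time"],2),"F",FX(s["tcp_pos"]),"W",np.round(s["tcp_pos"],4),"yawx",round(np.arctan2(R0[1,0],R0[0,0]),3),"f",np.round(s["ft_force"],1),"open",round(s["opening"],2))
E
python3 - <<'E'
from rig import manip
from h import *
s=manip.state(); show(s); print(ORG)
print(rows(s,W(-67,95,150),'A')); print(W(-67,95,150)); print(rows(s,W(-67,95,180),'A'))
E
```

```text
t 0.1 F [-579.7  409.   188.8] W [ 0.1519 -0.6056  0.1888] yawx -2.896 f [ 0.   0.2 -0.1] open 1.0
[ 0.55382752 -0.02094427  0.05      ]
[-4.241e+00  4.261e+00  3.960e-01  1.000e-03 -0.000e+00  1.490e-01]
[ 0.45965222 -0.0890986   0.15      ]
[-4.241e+00  4.262e+00  9.600e-02  1.000e-03 -0.000e+00  1.490e-01]
```

```bash
python3 -m handwheel '[[0,0,0,0,0,0.149],[0,0,0,0,0,0.149],[0,0,0,0,0,0.149]]' 0.3 20
python3 -c "
from rig import manip
from h import *
s=manip.state(); show(s); print(rows(s,W(-67,95,170),'A'))"
```

```text
time: 0.35
tcp_pos: [0.1518, -0.6052, 0.1881]
orientation: [0.015, -3.141, -0.005]
ft_force: [0.1, -0.7, -0.6]
opening: 0.855
t 0.35 F [-579.3  409.1  188.1] W [ 0.1518 -0.6052  0.1881] yawx -3.132 f [ 0.1 -0.7 -0.6] open 0.85
[-3.128e+00  5.131e+00  1.940e-01  2.000e-03 -1.000e-03 -2.000e-03]
```

```bash
for i in 1 ; do
python3 -m handwheel '[[-0.6,1,0,0,0,0],[-0.6,1,0,0,0,0],[-0.6,1,0,0,0,0],[-0.6,1,0,0,0,0]]'
python3 -m handwheel '[[-0.6,1,0,0,0,0],[-0.6,1,0,0,0,0],[-0.6,1,0,0,0,0],[-0.6,1,0,0,0,0]]'
python3 -m handwheel '[[-0.6,1,0,0,0,0],[-0.6,1,0,0,0,0],[-0.6,1,0,0,0,0],[-0.6,1,0,0,0,0]]'
python3 -m handwheel '[[-0.6,1,0,0,0,0],[-0.6,1,0,0,0,0],[-0.6,1,0,0,0,0],[-0.6,1,0,0,0,0]]'
done; python3 -c "
from rig import manip
from h import *
s=manip.state(); show(s); print(rows(s,W(-67,95,170),'A'))"
```

```text
time: 0.68
tcp_pos: [0.2124, -0.5004, 0.1884]
orientation: [0.026, -3.141, -0.008]
ft_force: [0.1, 0.6, -0.1]
opening: 0.706
time: 1.02
tcp_pos: [0.2725, -0.3953, 0.1891]
orientation: [-0.039, 3.141, 0.01]
ft_force: [0.1, 0.7, 0.3]
opening: 0.7
time: 1.35
tcp_pos: [0.3322, -0.2903, 0.1901]
orientation: [-0.053, 3.139, 0.01]
ft_force: [-0.1, -0.5, 0.3]
opening: 0.698
time: 1.68
tcp_pos: [0.3916, -0.185, 0.1913]
orientation: [-0.067, 3.136, 0.01]
ft_force: [0.0, 0.1, -0.3]
opening: 0.697
t 1.68 F [-162.   164.3  191.3] W [ 0.3916 -0.185   0.1913] yawx -3.099 f [ 0.   0.1 -0.3] open 0.7
[-0.72   0.927  0.222  0.004  0.003  0.019]
```

```bash
python3 -m handwheel '[[-0.72,0.93,0.22,0.004,0.003,0.019],[-0.72,0.93,0.22,0.004,0.003,0.019],[-0.72,0.93,0.22,0.004,0.003,0.019],[-0.72,0.93,0.22,0.004,0.003,0.019],[-0.72,0.93,0.22,0.004,0.003,0.019]]'
python3 -c "
from rig import manip
from h import *
c=manip.camera('wrist'); cv2.imwrite('pics/w1.png',c['img'][:,:,::-1]); np.savez('w1.npz',**c)
s=manip.state(); show(s); print(rows(s,W(-67,95,85),'A'))"
```

```text
time: 2.1
tcp_pos: [0.4602, -0.088, 0.1694]
orientation: [0.027, -3.139, -0.0]
ft_force: [0.1, -0.8, -0.2]
opening: 0.698
t 2.15 F [-66.7  95.1 169.7] W [ 0.4595 -0.0888  0.1697] yawx -3.126 f [-0.4  0.1 -0.2] open 0.7
[-0.003 -0.003  0.847  0.    -0.001  0.002]
```

View pics/w1.png

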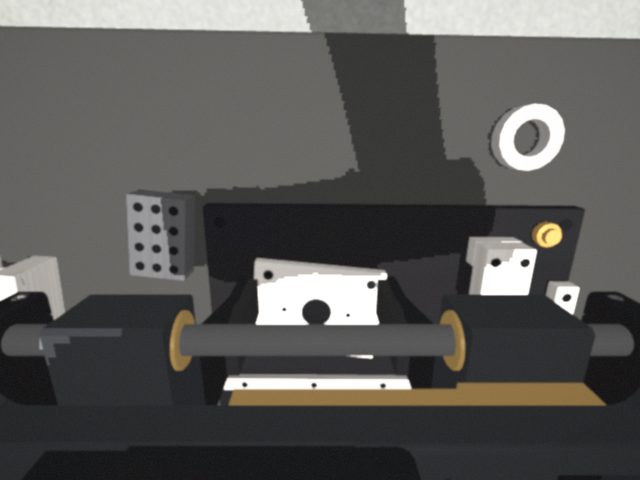

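The wrist view shows the plate's near edge at about row 270, clear of the fingers. The ring gauge (527,137) and hole block (160,235) are well away. I'll go down beside the plate.

```bash
python3 -m handwheel '[[0,0,0.4,0,0,0],[0,0,0.8,0,0,0],[0,0,0.98,0,0,0],[0,0,1,0,0,0],[0,0,1,0,0,0]]'
python3 -c "
from rig import manip
from h import *
s=manip.state(); show(s); print(rows(s,W(-67,39.5,69),'A'))"
```

```text
time: 2.57
tcp_pos: [0.4586, -0.0902, 0.0695]
orientation: [0.023, -3.138, 0.001]
ft_force: [0.5, -0.1, 0.1]
opening: 0.698
t 2.57 F [-68.1  96.1  69.5] W [ 0.4586 -0.0902  0.0695] yawx -3.127 f [ 0.5 -0.1  0.1] open 0.7
[-0.566  0.009  0.003 -0.    -0.002  0.001]
```

```bash
python3 -m handwheel '[[-0.1,0,0,0,0,0],[-0.16,0,0,0,0,0],[-0.21,0,0,0,0,0],[-0.26,0,0,0,0,0],[-0.31,0,0,0,0,0],[-0.36,0,0,0,0,0],[-0.41,0,0,0,0,0],[-0.45,0,0,0,0,0]]'
python3 -m handwheel '[[-0.03,0,0,0,0,0],[-0.05,0,0,0,0,0],[-0.06,0,0,0,0,0]]'
python3 -c "
from rig import manip
from h import *
c=manip.camera('top'); np.savez('t2.npz',**c); cv2.imwrite('pics/t2.png',cv2.resize(c['img'][180:310,240:430,::-1],None,fx=4,fy=4,interpolation=2))
s=manip.state(); show(s); print(rows(s,W(-67,39.5,69),'A'))"
```

```text
time: 3.23
tcp_pos: [0.5042, -0.0895, 0.0693]
orientation: [0.023, -3.138, 0.001]
ft_force: [-0.4, 0.3, 0.1]
opening: 0.703
time: 3.48
tcp_pos: [0.5105, -0.0893, 0.0692]
orientation: [0.023, -3.138, 0.001]
ft_force: [-0.3, -0.4, -0.5]
opening: 0.704
t 3.53 F [-67.8  44.2  69.2] W [ 0.5104 -0.0893  0.0692] yawx -3.127 f [ 0.6 -0.3  0.3] open 0.7
[-0.047  0.008  0.002 -0.    -0.002  0.002]
```

View pics/t2.png

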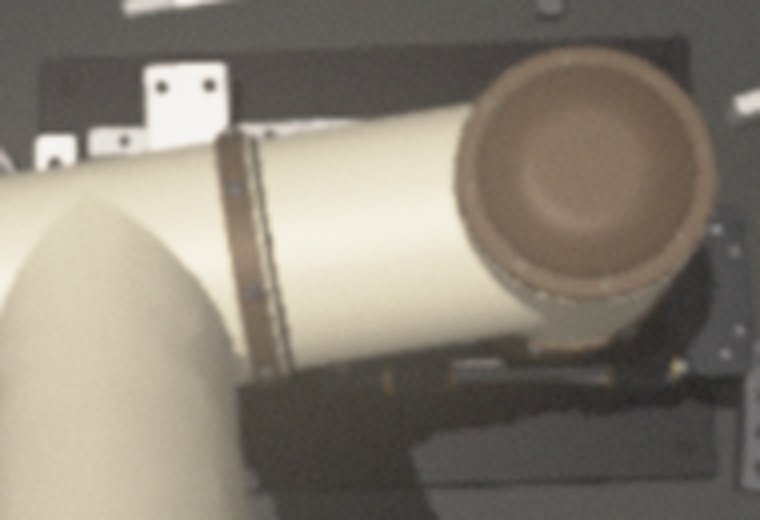

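The arm hides the plate in the top view. The push force is only sliding friction so far, so I'll continue gently to rail contact.

```bash
python3 -m handwheel '[[-0.02,0,0,0,0,0],[-0.03,0,0,0,0,0]]'
python3 -m handwheel '[[-0.015,0,0,0,0,0],[-0.015,0,0,0,0,0]]'
python3 -m handwheel '[[-0.01,0,0,0,0,0],[-0.01,0,0,0,0,0]]'
python3 -c "
from rig import manip
from h import *
c=manip.camera('wrist'); np.savez('w2.npz',**c); cv2.imwrite('pics/w2.png',c['img'][:,:,::-1])
s=manip.state(); show(s); print(rows(s,W(-67,39.5,69),'A'))"
```

```text
time: 3.7
tcp_pos: [0.5135, -0.0893, 0.0692]
orientation: [0.023, -3.138, 0.001]
ft_force: [0.6, 0.1, -0.3]
opening: 0.701
time: 3.87
tcp_pos: [0.5154, -0.0893, 0.0692]
orientation: [0.023, -3.138, 0.001]
ft_force: [0.5, 0.1, 0.1]
opening: 0.697
time: 4.03
tcp_pos: [0.5165, -0.0893, 0.0693]
orientation: [0.023, -3.138, 0.001]
ft_force: [1.0, -0.2, -0.2]
opening: 0.702
t 4.08 F [-67.8  38.3  69.2] W [ 0.5164 -0.0892  0.0692] yawx -3.127 f [ 1.2  0.3 -0.7] open 0.7
[ 0.012  0.008  0.002 -0.001 -0.002  0.002]
```

View pics/w2.png

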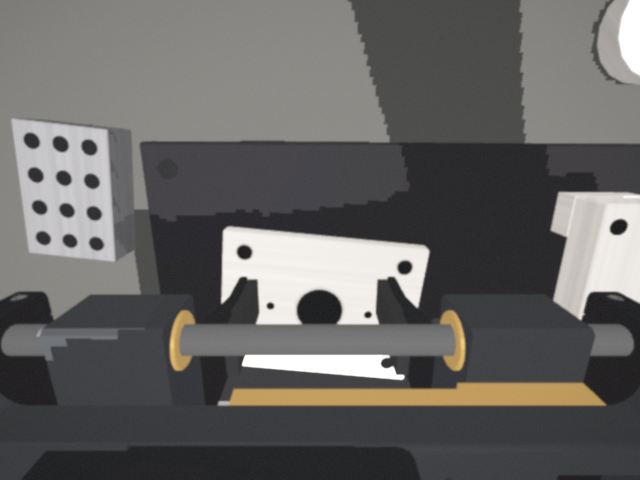

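```bash
python3 -c "
from rig import manip
from h import *
c=dict(np.load('w2.npz')); print(c['R'],-c['R'].T@c['t'],c['vfov'])
s=manip.state(); R0=Ro.from_rotvec(s['orientation']).as_matrix()
for d in ([0,0,0],[0,.03,0],[0,-.03,0],[0,.045,0],[-.0095,.03,0],[.0095,.03,0],[0,.03,-.02]): print(d,px(c,s['tcp_pos']+R0@np.array(d)))
for u,v in [(224,229),(428,247),(400,378),(245,365)]: print(FX(pt(c,u,v,.075)),FX(dp(c,u,v)))
for u,v in [(230,240),(425,255),(398,372),(250,360),(245,290),(320,285),(150,260),(240,300),(230,320)]: print(FX(dp(c,u,v)))
"
python3 -c "
from rig import manip
from h import *
c=manip.camera('scene'); np.savez('s2.npz',**c); cv2.imwrite('pics/s2.png',cv2.resize(c['img'][200:340,200:420,::-1],None,fx=3.6,fy=3.6,interpolation=2))"
```

```text
[[-0.01577081  0.99987506 -0.0010743 ]
 [ 0.95722466  0.01540853  0.28893517]
 [ 0.28891563  0.0035284  -0.95734806]] [ 0.43688378 -0.09040367  0.26437594] 69.63802695970809
[0, 0, 0] (np.float64(317.20945326968825), np.float64(271.3771654031907))
[0, 0.03, 0] (np.float64(366.55497881595176), np.float64(271.4211194216977))
[0, -0.03, 0] (np.float64(267.86416028596017), np.float64(271.33321159183663))
[0, 0.045, 0] (np.float64(391.22782880054814), np.float64(271.44309650863363))
[-0.0095, 0.03, 0] (np.float64(365.8948581074913), np.float64(285.7452337224347))
[0.0095, 0.03, 0] (np.float64(367.2328047772606), np.float64(256.7128146808291))
[0, 0.03, -0.02] (np.float64(371.51537004461363), np.float64(285.26114539950987))
[-120.9   66.3   75. ] [-123.8   63.5   64.9]
[-4. 56. 75.] [-0.7 52.9 65.5]
[-13.5 -34.   75. ] [-13.4 -34.5  74.4]
[-114.1  -24.4   75. ] [-116.5  -31.7   65.3]
[-117.9   59.9   75.4]
[-5.3 51.2 75.3]
[-36.2  29.1 150.2]
[-110.8  -20.8   74.8]
[-102.    47.4  115.2]
[-66.1  32.   75.4]
[-178.4   38.1   50. ]
[-101.8   48.1  126.8]
[-102.6   47.   142.2]
```

View pics/s2.png

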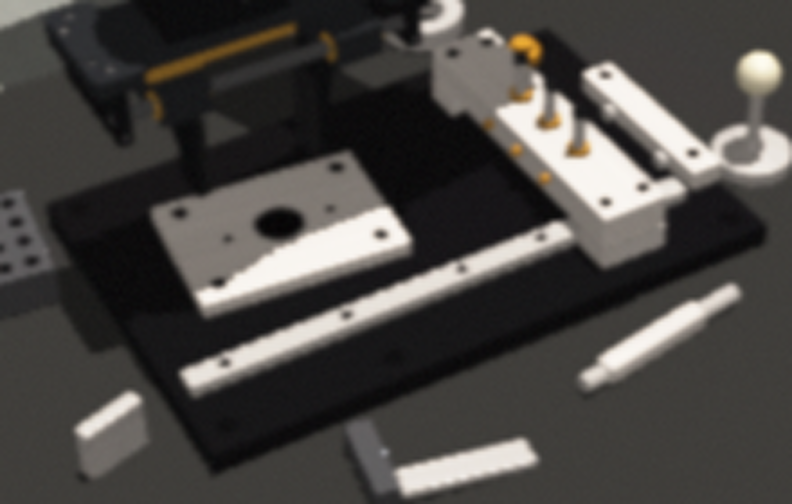

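```bash
python3 -c "
from rig import manip
from h import *
c=dict(np.load('s2.npz')); 
s=manip.state(); show(s)
im=cv2.resize(c['img'][215:300,215:320,::-1],None,fx=7,fy=7,interpolation=2)
im=np.ascontiguousarray((255*(im/255.)**.6).astype(np.uint8))
def mk(P,col):
    u,v=px(c,P); print(FX(P),u,v); cv2.circle(im,(int((u-215+.5)*7),int((v-215+.5)*7)),4,col,-1)
for x in (-67.8-45,-67.8-30,-67.8+30,-67.8+45):
  for y in (28.8,47.8): mk(W(x,y,69.2),(0,0,255))
for x,y in [(-132.3,-23.1),(-124.1,68.2),(-2.9,56),(-11.2,-35.8)]: mk(W(x,y,75),(0,255,0))
cv2.imwrite('pics/s2b.png',im)
"
```

```text
t 4.13 F [-67.8  38.4  69.2] W [ 0.5163 -0.0893  0.0692] yawx -3.127 f [-0.2 -0.2 -0.1] open 0.7
[-112.8   28.8   69.2] 253.35589666826223 268.4232881601955
[-112.8   47.8   69.2] 249.44318845330048 263.16332652291925
[-97.8  28.8  69.2] 260.2495552930667 265.86313203154225
[-97.8  47.8  69.2] 256.27616546626984 260.66154770234954
[-37.8  28.8  69.2] 287.09501976174573 255.8933055393027
[-37.8  47.8  69.2] 282.8936954319999 250.91598985871133
[-22.8  28.8  69.2] 293.6298474832649 253.46641146875177
[-22.8  47.8  69.2] 289.3750558139238 248.5429495131636
[-132.3  -23.1   75. ] 254.94321215708607 284.78977039818767
[-124.1   68.2   75. ] 239.8734594955094 257.2922449542235
[-2.9 56.  75. ] 295.8932892620014 241.1811771360209
[-11.2 -35.8  75. ] 313.92558441827487 266.8482200342586
```

View pics/s2b.png

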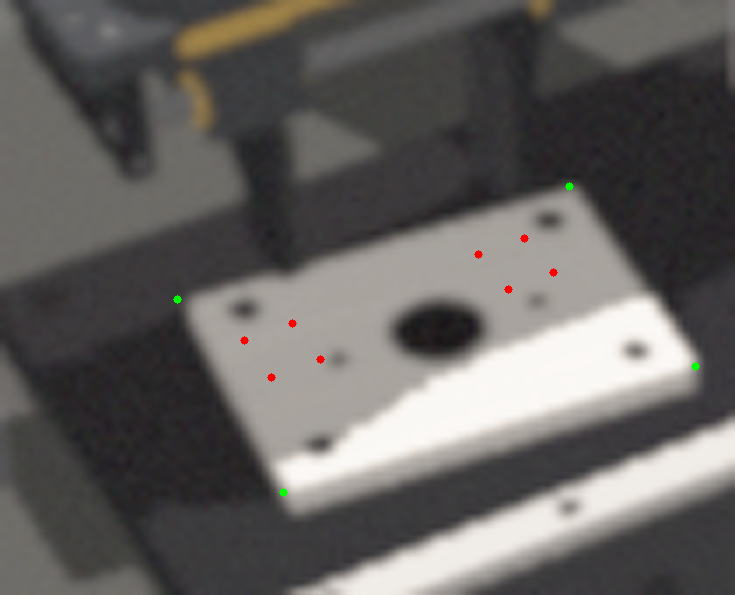

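```bash
python3 -c "
from h import *
for n in ('w2.npz','s2.npz'):
  c=dict(np.load(n)); f=K(c)
  v,u=np.mgrid[0:480,0:640]; z=c['z_map']
  P=np.stack([(u-c['cx'])/f*z,(v-c['cy'])/f*z,z],-1)-c['t']; P=P@c['R']
  F=np.stack([(P-ORG)@EX*1e3,(P-ORG)@EY*1e3,P[...,2]*1e3],-1)
  m=(z>0)&(F[...,0]>-140)&(F[...,0]<0)&(F[...,1]>10)&(F[...,1]<110)&(F[...,2]>79)&(F[...,2]<135)
  Q=F[m]
  for lo in range(79,135,6):
    q=Q[(Q[:,2]>=lo)&(Q[:,2]<lo+6)]
    for side in (-1,1):
      r=q[(q[:,0]+67)*side>0]
      if len(r): print(n,lo,side,len(r),'x',r[:,0].min().round(),r[:,0].max().round(),'y',r[:,1].min().round(),r[:,1].max().round())
"
```

```text
w2.npz 97 -1 29 x -106.0 -98.0 y 29.0 49.0
w2.npz 97 1 30 x -37.0 -29.0 y 31.0 50.0
w2.npz 103 -1 168 x -107.0 -98.0 y 29.0 50.0
w2.npz 103 1 173 x -38.0 -28.0 y 29.0 50.0
w2.npz 109 -1 196 x -107.0 -98.0 y 28.0 50.0
w2.npz 109 1 193 x -37.0 -28.0 y 29.0 50.0
w2.npz 115 -1 195 x -107.0 -98.0 y 31.0 50.0
w2.npz 115 1 199 x -38.0 -28.0 y 30.0 50.0
w2.npz 121 -1 225 x -108.0 -98.0 y 33.0 50.0
w2.npz 121 1 223 x -38.0 -28.0 y 34.0 50.0
w2.npz 127 -1 238 x -109.0 -98.0 y 37.0 50.0
w2.npz 127 1 237 x -37.0 -27.0 y 38.0 50.0
w2.npz 133 -1 71 x -109.0 -99.0 y 41.0 50.0
w2.npz 133 1 65 x -37.0 -27.0 y 43.0 50.0
s2.npz 79 -1 6 x -119.0 -73.0 y 20.0 58.0
s2.npz 79 1 4 x -63.0 -15.0 y 11.0 53.0
s2.npz 97 -1 3 x -107.0 -101.0 y 28.0 41.0
s2.npz 97 1 2 x -37.0 -30.0 y 31.0 44.0
s2.npz 103 -1 14 x -108.0 -99.0 y 27.0 49.0
s2.npz 103 1 17 x -39.0 -29.0 y 27.0 47.0
s2.npz 109 -1 20 x -109.0 -100.0 y 26.0 47.0
s2.npz 109 1 26 x -39.0 -28.0 y 24.0 49.0
s2.npz 115 -1 19 x -108.0 -99.0 y 26.0 51.0
s2.npz 115 1 16 x -38.0 -31.0 y 27.0 45.0
s2.npz 121 -1 14 x -109.0 -98.0 y 27.0 48.0
s2.npz 121 1 23 x -39.0 -29.0 y 26.0 50.0
s2.npz 127 -1 18 x -110.0 -99.0 y 25.0 48.0
s2.npz 127 1 22 x -38.0 -26.0 y 25.0 44.0
s2.npz 133 -1 7 x -110.0 -100.0 y 25.0 40.0
s2.npz 133 1 6 x -38.0 -27.0 y 28.0 46.0
```

```bash
python3 -c "
from h import *
for n,zr in (('w1.npz',169.7),('w2.npz',69.2)):
  c=dict(np.load(n)); f=K(c)
  v,u=np.mgrid[0:480,0:640]; z=c['z_map']
  P=np.stack([(u-c['cx'])/f*z,(v-c['cy'])/f*z,z],-1)-c['t']; P=P@c['R']
  F=np.stack([(P-ORG)@EX*1e3,(P-ORG)@EY*1e3,P[...,2]*1e3],-1)
  m=(z>0)&(abs(F[...,0]+67)<60)&(abs(F[...,0]+67)>28)&(F[...,1]>10)&(F[...,1]<130)&(F[...,2]>zr+10)&(F[...,2]<zr+80)
  Q=F[m]; h=np.histogram(Q[:,2]-zr,bins=np.arange(10,81,2)); print(n,h[0]); print(c['R']@(0)+0 if 0 else -c['R'].T@c['t'])
c=dict(np.load('w2.npz')); 
cv2.imwrite('pics/w2c.png',cv2.resize((255*(c['img'][220:400,170:470,::-1]/255.)**.5).astype(np.uint8),None,fx=2.6,fy=2.6,interpolation=2))
"
```

```text
w1.npz [  0   0   0   0   0   0   0   0   0   0  10  77 119 111 123 124 131 133
 138 130 130 138 146 180 159 165 135 137 129 170 194 195 214 158  70]
[ 0.38034732 -0.08948668  0.36443889]
w2.npz [  0   0   0   0   0   0   0   0   0   0   3  61 115 111 118 127 142 121
 131 126 137 137 146 172 172 157 143 133 137 157 188 195 208 166  95]
[ 0.43688378 -0.09040367  0.26437594]
```

View pics/w2c.png

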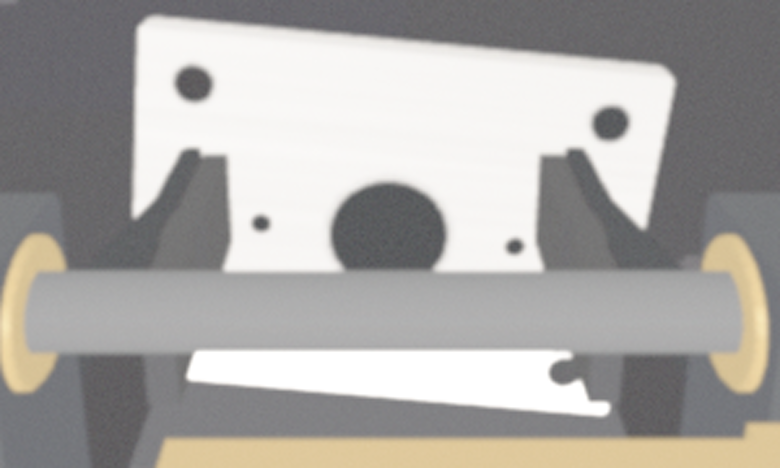

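```bash
python3 -c "
from h import *
c=dict(np.load('w2.npz'))
for u,v in [(120,315),(120,370),(320,340),(400,395),(320,420),(20,340),(320,445),(100,470),(20,300),(225,330)]: print(u,v,FX(dp(c,u,v)))
c=dict(np.load('s2.npz')); f=K(c)
v,u=np.mgrid[0:480,0:640]; z=c['z_map']
P=np.stack([(u-c['cx'])/f*z,(v-c['cy'])/f*z,z],-1)-c['t']; P=P@c['R']
F=np.stack([(P-ORG)@EX*1e3,(P-ORG)@EY*1e3,P[...,2]*1e3],-1)
m=(z>0)&(abs(F[...,0]+67)<120)&(abs(F[...,1]-38)<80)&(F[...,2]>90)&(F[...,2]<260)
Q=F[m]
for lo in range(90,260,10):
  q=Q[(Q[:,2]>=lo)&(Q[:,2]<lo+10)]
  if len(q): print(lo,len(q),np.percentile(q,[1,99],axis=0)[:,:2].round().tolist())
"
```

```text
120 315 [-116.1   75.4  189. ]
120 370 [-113.8   65.1  196.2]
320 340 [-67.2  69.  189.7]
400 395 [-49.2  61.6 200. ]
320 420 [-67.3  62.9 208.5]
20 340 [-141.3   69.   190.1]
320 445 [-67.3  62.7 214.2]
100 470 [-105.7   61.8  218.5]
20 300 [-147.6   75.1  180.6]
225 330 [-91.2  70.4 187.4]
100 46 [[-108.0, 25.0], [-29.0, 48.0]]
110 67 [[-108.0, 26.0], [-28.0, 49.0]]
120 64 [[-109.0, 26.0], [-27.0, 49.0]]
130 60 [[-111.0, 25.0], [-27.0, 47.0]]
140 79 [[-112.0, 25.0], [-26.0, 45.0]]
150 70 [[-114.0, 25.0], [-24.0, 46.0]]
160 21 [[-33.0, 25.0], [-25.0, 52.0]]
170 133 [[-155.0, -1.0], [17.0, 70.0]]
180 404 [[-155.0, -2.0], [18.0, 66.0]]
190 539 [[-161.0, -2.0], [18.0, 65.0]]
200 406 [[-163.0, -1.0], [22.0, 60.0]]
210 1307 [[-163.0, -0.0], [25.0, 73.0]]
220 242 [[-119.0, 11.0], [-52.0, 58.0]]
230 189 [[-119.0, 13.0], [-52.0, 57.0]]
240 209 [[-119.0, 12.0], [-53.0, 57.0]]
250 96 [[-119.0, 13.0], [-54.0, 58.0]]
```

Measured result: the reported TCP is about 31 mm below the real fingertips. Both the wrist and scene depth put the tips at z≈100 mm, and the offset was the same in the two wrist views I checked. The plate hasn't been touched. I'll allow for this, back off and descend properly.

```bash
python3 -m handwheel '[[0.3,0,0,0,0,0],[0.58,0,0,0,0,0],[0.58,0,0.1,0,0,0],[0.58,0,0.2,0,0,0],[0.58,0,0.27,0,0,0],[0.58,0,0.29,0,0,0],[0.58,0,0.3,0,0,0],[0.58,0,0.3,0,0,0]]'
python3 -c "
from rig import manip
from h import *
c=manip.camera('wrist'); np.savez('w3.npz',**c); cv2.imwrite('pics/w3.png',c['img'][:,:,::-1])
s=manip.state(); show(s); print(rows(s,W(-67,39.5,38.5),'A'))
c=dict(np.load('w3.npz')); f=K(c);zr=s['tcp_pos'][2]*1e3
v,u=np.mgrid[0:480,0:640]; z=c['z_map']
P=np.stack([(u-c['cx'])/f*z,(v-c['cy'])/f*z,z],-1)-c['t']; P=P@c['R']
F=np.stack([(P-ORG)@EX*1e3,(P-ORG)@EY*1e3,P[...,2]*1e3],-1)
m=(z>0)&(abs(F[...,0]+67)<60)&(abs(F[...,0]+67)>28)&(F[...,1]>80)&(F[...,1]<130)&(F[...,2]>67)&(F[...,2]<zr+80)
print(np.histogram(F[m][:,2],bins=np.arange(67,90,1)))
"
```

```text
time: 4.8
tcp_pos: [0.4585, -0.0901, 0.0394]
orientation: [0.023, -3.138, 0.001]
ft_force: [-0.0, -0.7, 0.4]
opening: 0.704
t 4.85 F [-68.   96.   39.6] W [ 0.4587 -0.0901  0.0396] yawx -3.127 f [ 0.9  0.3 -0.5] open 0.7
[-0.565  0.009  0.009 -0.001 -0.002  0.002]
(array([ 0,  0,  0,  1, 13, 41, 49, 58, 62, 62, 50, 60, 58, 76, 58, 70, 57,
       68, 75, 51, 72, 62]), array([67, 68, 69, 70, 71, 72, 73, 74, 75, 76, 77, 78, 79, 80, 81, 82, 83,
       84, 85, 86, 87, 88, 89]))
```

View pics/w3.png

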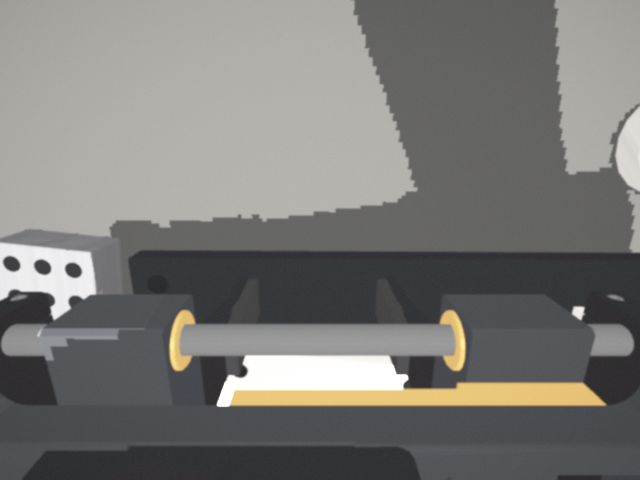

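The tips are now at z≈71 beside the plate's near edge. I'll go 3 mm lower and push towards the rail.

```bash
python3 -m handwheel '[[-0.05,0,0.03,0,0,0],[-0.12,0,0.03,0,0,0],[-0.18,0,0.03,0,0,0],[-0.24,0,0.03,0,0,0],[-0.3,0,0.03,0,0,0],[-0.36,0,0.03,0,0,0],[-0.42,0,0.03,0,0,0],[-0.48,0,0.03,0,0,0]]'
python3 -m handwheel '[[-0.03,0,0,0,0,0],[-0.05,0,0,0,0,0],[-0.05,0,0,0,0,0]]'
python3 -c "
from rig import manip
from h import *
c=manip.camera('scene'); np.savez('s3.npz',**c); cv2.imwrite('pics/s3.png',cv2.resize(c['img'][200:340,200:420,::-1],None,fx=3.6,fy=3.6,interpolation=2))
s=manip.state(); show(s)
"
```

```text
time: 5.52
tcp_pos: [0.5072, -0.0894, 0.0363]
orientation: [0.023, -3.138, 0.001]
ft_force: [-0.4, -0.3, 0.3]
opening: 0.698
time: 5.77
tcp_pos: [0.5129, -0.0893, 0.0363]
orientation: [0.024, -3.139, 0.001]
ft_force: [-0.1, 0.4, -0.2]
opening: 0.701
t 5.82 F [-67.9  42.1  36.3] W [ 0.5125 -0.0893  0.0363] yawx -3.127 f [-0.2  0.7 -0. ] open 0.7
```

View pics/s3.png

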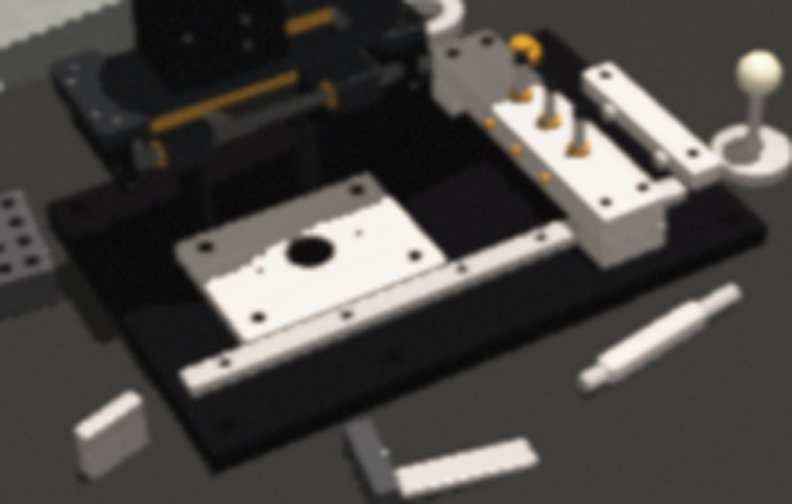

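The plate is now squared up and almost at the rail. I'll continue until I feel the force rise.

```bash
python3 -m handwheel '[[-0.015,0,0,0,0,0],[-0.015,0,0,0,0,0]]'
python3 -m handwheel '[[-0.015,0,0,0,0,0],[-0.015,0,0,0,0,0]]'
python3 -m handwheel '[[-0.01,0,0,0,0,0],[-0.01,0,0,0,0,0]]'
python3 -c "
from rig import manip
from h import *
s=manip.state(); show(s)
"
```

```text
time: 5.98
tcp_pos: [0.514, -0.0893, 0.0363]
orientation: [0.023, -3.139, 0.001]
ft_force: [-0.2, -1.0, 0.3]
opening: 0.698
time: 6.15
tcp_pos: [0.5143, -0.0893, 0.0361]
orientation: [0.023, -3.136, 0.001]
ft_force: [-2.8, 0.5, 1.8]
opening: 0.699
time: 6.32
tcp_pos: [0.5143, -0.0894, 0.0359]
orientation: [0.022, -3.134, 0.001]
ft_force: [-2.6, 1.0, 1.2]
opening: 0.697
t 6.32 F [-68.   40.4  35.9] W [ 0.5143 -0.0894  0.0359] yawx -3.127 f [-2.6  1.   1.2] open 0.7
```

Rail contact was felt at TCP y = 40.4, against 39.5 expected. Now I'll back off, lift, and turn the hand 90° so that it can push the trailing end.

```bash
python3 -m handwheel '[[0.1,0,0,0,0,0],[0.2,0,0,0,0,0],[0.2,0,-0.4,0,0,0],[0.2,0,-0.8,0,0,0],[0.2,-0.4,-0.9,0,0,0],[0.2,-0.8,-0.9,0,0,0],[0.2,-1,-0.9,0,0,0],[0.2,-1,-0.9,0,0,0]]'
python3 -m handwheel '[[0,0,0,0,0,-0.07],[0,0,0,0,0,-0.15],[0,0,0,0,0,-0.23],[0,0,0,0,0,-0.31],[0,0,0,0,0,-0.39],[0,0,0,0,0,-0.47],[0,0,0,0,0,-0.55],[0,0,0,0,0,-0.63]]'
python3 -c "
from rig import manip
from h import *
s=manip.state(); show(s); print(rows(s,W(-160,-15,100),-1.5586))
c=manip.camera('top'); np.savez('t4.npz',**c); cv2.imwrite('pics/t4.png',cv2.resize(c['img'][180:310,240:430,::-1],None,fx=4,fy=4,interpolation=2))
c=manip.camera('scene'); np.savez('s4.npz',**c); cv2.imwrite('pics/s4.png',cv2.resize(c['img'][200:340,200:420,::-1],None,fx=3.6,fy=3.6,interpolation=2))
"
```

```text
time: 6.98
tcp_pos: [0.4962, -0.1924, 0.1267]
orientation: [0.016, -3.136, 0.002]
ft_force: [-0.0, 0.1, -0.1]
opening: 0.698
time: 7.65
tcp_pos: [0.4959, -0.1917, 0.1267]
orientation: [1.507, -2.751, -0.001]
ft_force: [-0.3, 0.2, -0.2]
opening: 0.7
t 7.65 F [-170.1   60.   126.7] W [ 0.4959 -0.1917  0.1267] yawx -2.139 f [-0.3  0.2 -0.2] open 0.7
[-0.497 -0.572  0.263  0.002 -0.002 -0.37 ]
```

View pics/t4.png

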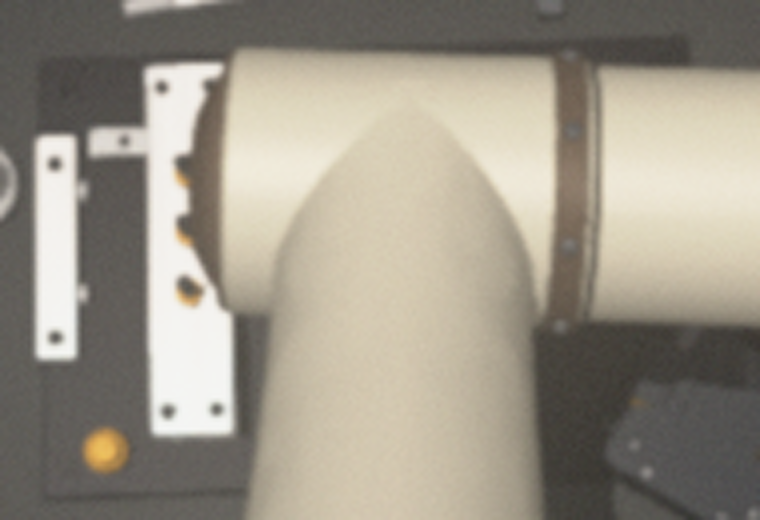

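View pics/s4.png

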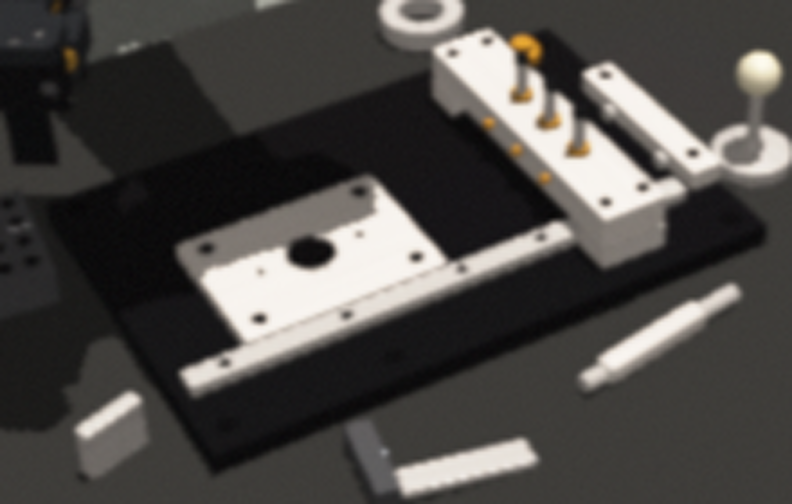

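```bash
python3 -c "
from h import *
c=dict(np.load('s4.npz'))
for n,u,v in [('trFar',248.7,269),('ldFar',303.3,248.9),('ldRail',324.2,272.8),('trRail',268.4,295.3)]: print(n,FX(pt(c,u,v,.075)))
print(FX(pt(c,250.3,306,.073)))
"
```

```text
trFar [-123.7   25.5   75. ]
ldFar [-2.  25.1 75. ]
ldRail [ -2.9 -61.8  75. ]
trRail [-123.   -62.6   75. ]
[-162.6  -69.    73. ]
```

The plate is square and against the rail, spanning x about -123 to -3. Now I'll finish the turn and get behind its end.

```bash
python3 -m handwheel '[[0,0,0,0,0,-0.08],[0,0,0,0,0,-0.16],[0,0,0,0,0,-0.24],[0,0,0,0,0,-0.32],[0,0,0,0,0,-0.37],[0,0,0,0,0,-0.37]]' 0.45
python3 -c "
from rig import manip
from h import *
s=manip.state(); show(s); print(rows(s,W(-155,-13,100),-1.5586))"
```

```text
time: 8.25
tcp_pos: [0.4958, -0.1914, 0.1267]
orientation: [2.224, -2.214, -0.003]
ft_force: [-0.8, -0.2, -0.0]
opening: 0.555
t 8.25 F [-169.8   60.1  126.7] W [ 0.4958 -0.1914  0.1267] yawx -1.566 f [-0.8 -0.2 -0. ] open 0.56
[-0.154 -0.731  0.264  0.002 -0.001 -0.005]
```

```bash
python3 -m handwheel '[[-0.1,-0.4,0,0,0,-0.005],[-0.15,-0.73,0,0,0,-0.005],[-0.15,-0.73,0.2,0,0,-0.005],[-0.15,-0.73,0.5,0,0,-0.005],[-0.15,-0.73,0.75,0,0,-0.005],[-0.15,-0.73,0.85,0,0,-0.005],[-0.15,-0.73,0.85,0,0,-0.005]]'
python3 -c "
from rig import manip
from h import *
s=manip.state(); show(s); print(rows(s,W(-150,-14,36.5),-1.5586))
c=manip.camera('scene'); np.savez('s5.npz',**c); cv2.imwrite('pics/s5.png',cv2.resize(c['img'][200:340,200:420,::-1],None,fx=3.6,fy=3.6,interpolation=2))
"
```

```text
time: 8.83
tcp_pos: [0.5661, -0.1758, 0.0387]
orientation: [2.227, -2.205, -0.01]
ft_force: [0.4, -0.2, -0.5]
opening: 0.552
t 8.83 F [-155.   -10.4   38.7] W [ 0.5661 -0.1758  0.0387] yawx -1.561 f [ 0.4 -0.2 -0.5] open 0.55
[-0.05  -0.036  0.021  0.006 -0.001 -0.002]
```

View pics/s5.png

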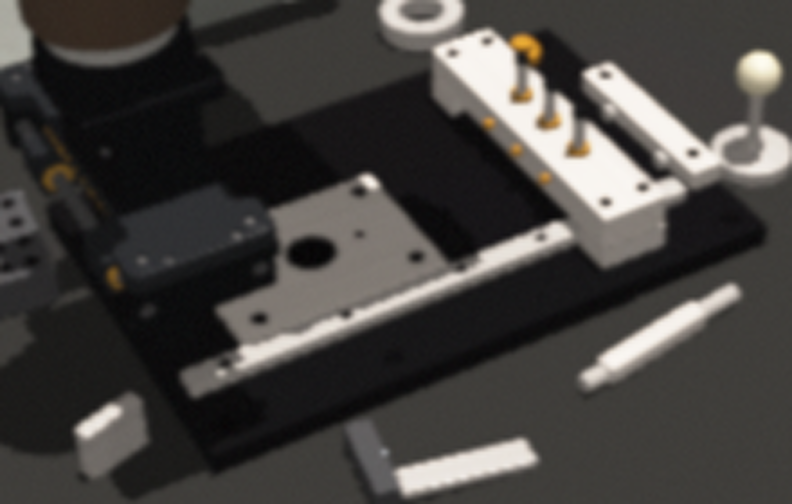

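```bash
python3 -m handwheel '[[-0.05,0,0.02,0.006,0,-0.002],[-0.15,0,0.02,0.006,0,-0.002],[-0.25,0,0.02,0.006,0,-0.002],[-0.35,-0.005,0.02,0.006,0,-0.002],[-0.45,-0.01,0.02,0.006,0,-0.002],[-0.55,-0.015,0.02,0.006,0,-0.002],[-0.65,-0.02,0.02,0.006,0,-0.002],[-0.75,-0.025,0.02,0.006,0,-0.002]]'
python3 -c "
from rig import manip
from h import *
s=manip.state(); show(s); print(rows(s,W(14.5,-14,36.5),-1.5586))
c=manip.camera('scene'); np.savez('s6.npz',**c); cv2.imwrite('pics/s6.png',cv2.resize(c['img'][200:340,200:420,::-1],None,fx=3.6,fy=3.6,interpolation=2))
"
```

```text
time: 9.55
tcp_pos: [0.5696, -0.0999, 0.0388]
orientation: [-2.236, 2.205, -0.006]
ft_force: [-0.5, -1.0, 0.9]
opening: 0.547
t 9.55 F [-79.2 -14.8  38.8] W [ 0.5696 -0.0999  0.0388] yawx -1.557 f [-0.5 -1.   0.9] open 0.55
[-0.937  0.006  0.022 -0.002 -0.001  0.001]
```

View pics/s6.png

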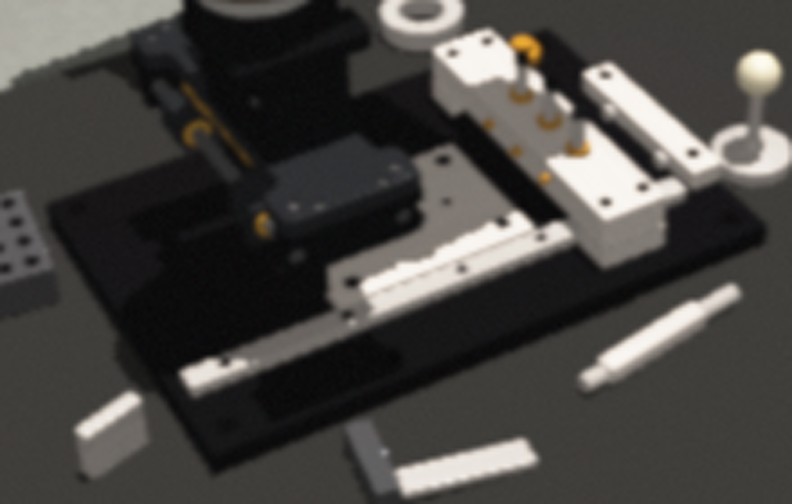

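The plate is running along the rail, with its leading end just before the bridge. I'll continue under it.

```bash
python3 -m handwheel '[[-0.08,0,0.02,0,0,0],[-0.18,0,0.02,0,0,0],[-0.28,0,0.02,0,0,0],[-0.38,0,0.02,0,0,0],[-0.48,0,0.025,0,0,0],[-0.58,0,0.025,0,0,0],[-0.68,0,0.025,0,0,0],[-0.78,0,0.025,0,0,0]]'
python3 -m handwheel '[[-0.05,0,0,0,0,0],[-0.08,0,0,0,0,0],[-0.08,0,0,0,0,0]]'
python3 -c "
from rig import manip
from h import *
s=manip.state(); show(s); print(rows(s,W(14.5,-14,36.5),-1.5586))
c=manip.camera('scene'); np.savez('s7.npz',**c); cv2.imwrite('pics/s7.png',cv2.resize(c['img'][200:340,200:420,::-1],None,fx=3.6,fy=3.6,interpolation=2))
"
```

```text
time: 10.27
tcp_pos: [0.5685, -0.0196, 0.0361]
orientation: [-2.237, 2.203, -0.006]
ft_force: [0.9, -1.2, -0.8]
opening: 0.549
time: 10.52
tcp_pos: [0.5685, -0.0108, 0.0361]
orientation: [-2.238, 2.201, -0.006]
ft_force: [-0.4, -0.3, 0.1]
opening: 0.55
t 10.52 F [ 10.  -14.8  36.1] W [ 0.5685 -0.0108  0.0361] yawx -1.554 f [-0.4 -0.3  0.1] open 0.55
[-0.045  0.008 -0.004 -0.003 -0.001  0.003]
```

View pics/s7.png

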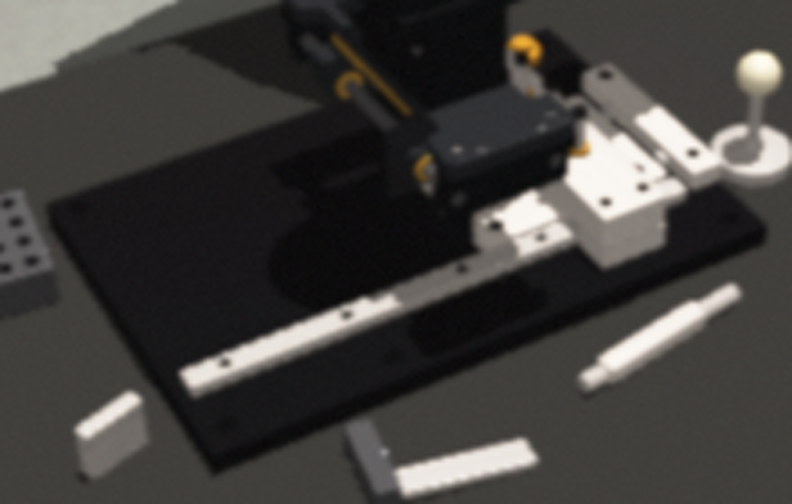

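```bash
python3 -m handwheel '[[-0.02,0,0,-0.002,0,0.003],[-0.025,0,0,-0.002,0,0.003]]'
python3 -m handwheel '[[-0.015,0,0,0,0,0],[-0.015,0,0,0,0,0]]'
python3 -m handwheel '[[-0.012,0,0,0,0,0],[-0.012,0,0,0,0,0]]'
python3 -c "
from rig import manip
from h import *
s=manip.state(); show(s)"
```

```text
time: 10.73
tcp_pos: [0.5684, -0.0089, 0.0361]
orientation: [2.233, -2.209, 0.002]
ft_force: [-0.6, -0.4, -0.3]
opening: 0.549
time: 10.9
tcp_pos: [0.5684, -0.0075, 0.0361]
orientation: [2.232, -2.209, 0.002]
ft_force: [-1.1, 0.1, -0.2]
opening: 0.546
time: 11.07
tcp_pos: [0.5684, -0.0064, 0.0361]
orientation: [2.232, -2.21, 0.002]
ft_force: [0.1, -0.9, 0.1]
opening: 0.551
t 11.07 F [ 14.4 -14.7  36.1] W [ 0.5684 -0.0064  0.0361] yawx -1.561 f [ 0.1 -0.9  0.1] open 0.55
```

```bash
python3 -m handwheel '[[-0.012,0,0,0,0,0],[-0.012,0,0,0,0,0]]'
python3 -m handwheel '[[-0.01,0,0,0,0,0],[-0.01,0,0,0,0,0]]'
python3 -m handwheel '[[-0.01,0,0,0,0,0],[-0.01,0,0,0,0,0]]'
python3 -c "
from rig import manip
from h import *
s=manip.state(); show(s)"
```

```text
time: 11.23
tcp_pos: [0.5684, -0.0054, 0.0361]
orientation: [2.232, -2.21, 0.002]
ft_force: [0.2, -1.9, 0.5]
opening: 0.551
time: 11.4
tcp_pos: [0.5683, -0.0053, 0.0361]
orientation: [2.231, -2.209, 0.003]
ft_force: [1.1, -5.1, 0.4]
opening: 0.548
time: 11.57
tcp_pos: [0.5682, -0.0053, 0.0361]
orientation: [2.23, -2.208, 0.004]
ft_force: [1.9, -5.3, -1.0]
opening: 0.548
t 11.57 F [ 15.4 -14.6  36.1] W [ 0.5682 -0.0053  0.0361] yawx -1.561 f [ 1.9 -5.3 -1. ] open 0.55
```

Firm contact at x≈15.4, which puts the trailing end at about 25–26 against 25 expected. One slightly firmer press, then I'll back off and look.

```bash
python3 -m handwheel '[[-0.015,0,0,0,0,0],[-0.015,0,0,0,0,0],[-0.015,0,0,0,0,0]]'
python3 -m handwheel '[[0.1,0,0,0,0,0],[0.4,0,0,0,0,0],[0.7,0,-0.1,0,0,0],[0.8,0,-0.5,0,0,0],[0.8,0,-0.9,0,0,0],[0.8,0.4,-0.9,0,0,0],[0.8,0.8,-0.9,0,0,0],[0.8,0.9,-0.9,0,0,0]]'
python3 -c "
from rig import manip
from h import *
s=manip.state(); show(s)
c=manip.camera('wrist'); np.savez('w8.npz',**c); cv2.imwrite('pics/w8.png',c['img'][:,:,::-1])
c=manip.camera('scene'); np.savez('s8.npz',**c); cv2.imwrite('pics/s8.png',cv2.resize(c['img'][210:280,300:420,::-1],None,fx=6.6,fy=6.6,interpolation=2))
c=manip.camera('top'); np.savez('t8.npz',**c); cv2.imwrite('pics/t8.png',cv2.resize(c['img'][180:310,240:430,::-1],None,fx=4,fy=4,interpolation=2))
"
```

```text
time: 11.82
tcp_pos: [0.5682, -0.0054, 0.0361]
orientation: [2.229, -2.207, 0.006]
ft_force: [1.8, -7.2, -0.8]
opening: 0.549
time: 12.48
tcp_pos: [0.473, -0.086, 0.1266]
orientation: [2.225, -2.209, -0.0]
ft_force: [-0.5, 0.6, -0.5]
opening: 0.548
t 12.48 F [-64.   81.6 126.6] W [ 0.473  -0.086   0.1266] yawx -1.563 f [-0.5  0.6 -0.5] open 0.55
```

View pics/w8.png

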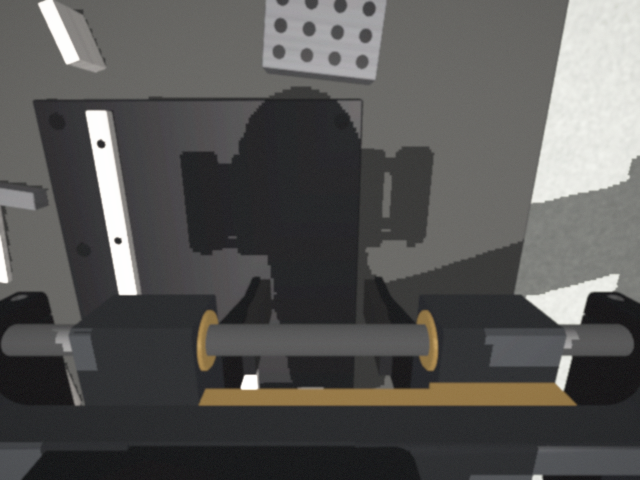

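View pics/s8.png

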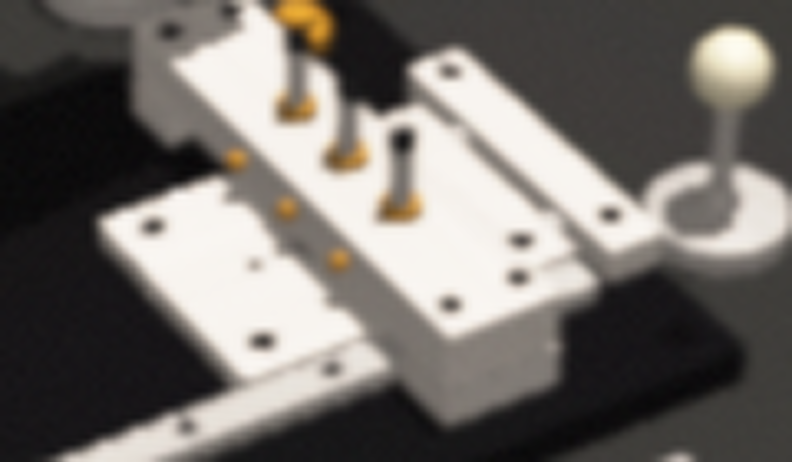

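View pics/t8.png

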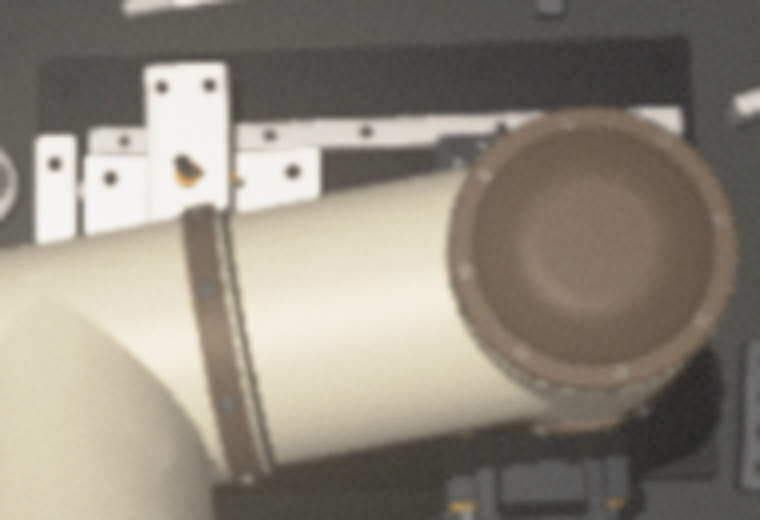

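```bash
python3 -c "
from h import *
c=dict(np.load('t8.npz')); im=c['img'][:,:,::-1]
g=cv2.resize((255*(im[205:245,250:330]/255.)**.7).astype(np.uint8),None,fx=10,fy=10,interpolation=2)
for i in range(0,80,5): cv2.putText(g,str(250+i),(i*10,10),0,.35,(0,0,255),1)
for i in range(0,40,5): cv2.putText(g,str(205+i),(0,i*10+4),0,.35,(0,0,255),1)
cv2.imwrite('pics/t8b.png',g)
g=c['img'][...,0].astype(int)
for u in (264,266,268,300,304,308,312,316): print(u,g[208:226,u])
"
```

```text
264 [ 89  86  91 123 184 218 226 229 227 224 220 238 244 245 244 243 242 242]
266 [ 89  92  95 134 201 224 227 227 227 223 215 236 243 243 226 178 151 169]
268 [ 91  90  95 132 199 222 224 223 224 218 211 234 244 243 222 165 134 154]
300 [ 83  86 125 187 215 217 218 218 217 202 229 241 242 242 242 239 216 180]
304 [ 88  95 127 188 215 218 220 225 222 213 234 243 244 244 244 244 244 244]
308 [ 88  97 138 184 181 152 153 201 221 225 239 243 244 244 244 244 244 244]
312 [ 88 105 157 201 217 222 223 225 226 229 239 242 230 179 128 124 177 232]
316 [ 87 108 163 203 219 221 222 220 222 237 243 244 243 242 240 239 241 243]
```

View pics/t8b.png

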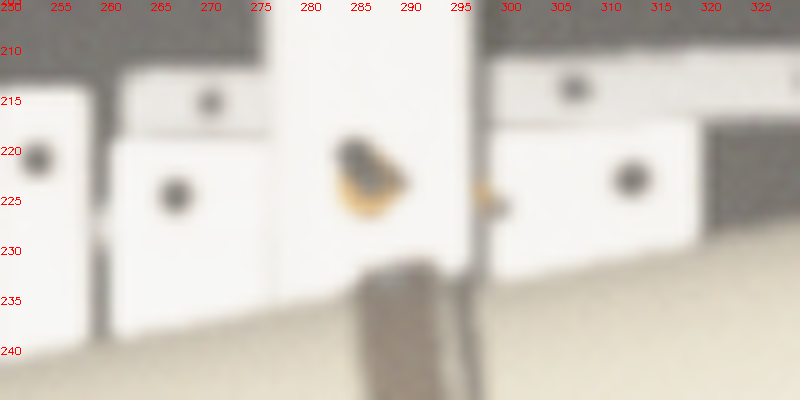

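The plate looks home: its end is at the stop buttons at column ~260 and its edge is along the rail. A hairline gap shows at the leading end (columns 264–275). I'll close the gripper and nudge the exposed side at x≈48 to seat it.

```bash
python3 -m handwheel '[[-0.3,0,0,0,0,0],[-0.6,0,0,0,0,0],[-0.9,0,0,0,0,0],[-1,0.03,0,0,0,0],[-1,0.03,0,0,0,0]]' 1 20
python3 -c "
from rig import manip
from h import *
s=manip.state(); show(s); print(rows(s,W(48,85,40),-1.5586))"
```

```text
time: 13.05
tcp_pos: [0.4759, 0.0163, 0.1266]
orientation: [2.234, -2.204, 0.008]
ft_force: [-0.2, -1.4, -1.4]
opening: 0.258
t 13.05 F [ 38.2  77.4 126.6] W [0.4759 0.0163 0.1266] yawx -1.557 f [-0.2 -1.4 -1.4] open 0.26
[-0.103  0.077  0.866 -0.001 -0.004  0.001]
```

```bash
python3 -m handwheel '[[-0.1,0.08,0,0,-0.004,0],[-0.1,0.08,0.2,0,-0.004,0],[-0.1,0.08,0.5,0,-0.004,0],[-0.1,0.08,0.75,0,-0.004,0],[-0.1,0.08,0.84,0,-0.004,0],[-0.1,0.08,0.86,0,-0.004,0],[-0.1,0.08,0.86,0,-0.004,0]]'
python3 -c "
from rig import manip
from h import *
s=manip.state(); show(s); print(rows(s,W(48,45,40),-1.5586))
c=manip.camera('scene'); np.savez('s9.npz',**c); cv2.imwrite('pics/s9.png',cv2.resize(c['img'][180:300,260:430,::-1],None,fx=4.6,fy=4.6,interpolation=2))
"
```

```text
time: 13.63
tcp_pos: [0.4686, 0.0253, 0.0404]
orientation: [-2.236, 2.206, -0.001]
ft_force: [-0.2, 0.9, -0.1]
opening: 0.007
t 13.63 F [47.3 84.7 40.4] W [0.4686 0.0253 0.0404] yawx -1.557 f [-0.2  0.9 -0.1] open 0.01
[-0.006 -0.397  0.005 -0.    -0.     0.001]
```

View pics/s9.png

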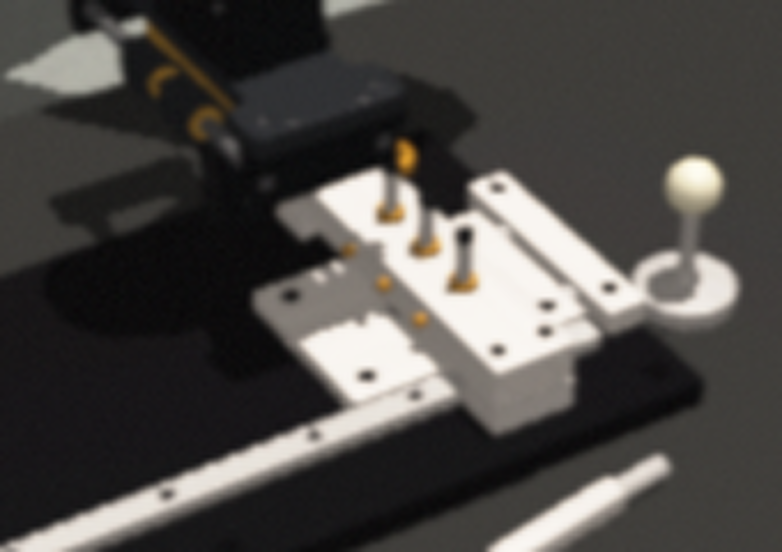

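```bash
python3 -m handwheel '[[0,-0.1,0.01,0,0,0],[0,-0.2,0.01,0,0,0],[0,-0.28,0.01,0,0,0],[0,-0.34,0.01,0,0,0],[0,-0.36,0.01,0,0,0],[0,-0.36,0.01,0,0,0]]'
python3 -m handwheel '[[0,-0.02,0,0,0,0],[0,-0.02,0,0,0,0]]'
python3 -m handwheel '[[0,-0.02,0,0,0,0],[0,-0.02,0,0,0,0]]'
python3 -m handwheel '[[0,-0.015,0,0,0,0],[0,-0.015,0,0,0,0]]'
python3 -c "
from rig import manip
from h import *
s=manip.state(); show(s)"
```

```text
time: 14.18
tcp_pos: [0.5059, 0.0262, 0.0404]
orientation: [-2.234, 2.205, -0.002]
ft_force: [0.1, -0.5, 0.2]
opening: 0.002
time: 14.35
tcp_pos: [0.5081, 0.0262, 0.0404]
orientation: [-2.234, 2.205, -0.003]
ft_force: [-0.3, 0.7, -0.4]
opening: 0.004
time: 14.52
tcp_pos: [0.5103, 0.0263, 0.0404]
orientation: [-2.235, 2.204, -0.003]
ft_force: [-0.1, 0.4, 1.7]
opening: 0.008
time: 14.68
tcp_pos: [0.512, 0.0264, 0.0405]
orientation: [-2.235, 2.204, -0.003]
ft_force: [0.1, -0.7, -0.1]
opening: 0.005
t 14.68 F [47.8 41.3 40.5] W [0.512  0.0264 0.0405] yawx -1.557 f [ 0.1 -0.7 -0.1] open 0.01
```

```bash
python3 -m handwheel '[[0,-0.012,0,0,0,0],[0,-0.012,0.01,0,0,0]]'
python3 -m handwheel '[[0,-0.012,0,0,0,0],[0,-0.012,0.01,0,0,0]]'
python3 -m handwheel '[[0,-0.01,0,0,0,0],[0,-0.01,0,0,0,0]]'
python3 -c "
from rig import manip
from h import *
s=manip.state(); show(s)"
```

```text
time: 14.85
tcp_pos: [0.5136, 0.0265, 0.0397]
orientation: [-2.234, 2.203, -0.004]
ft_force: [0.1, 0.1, 1.0]
opening: 0.007
time: 15.02
tcp_pos: [0.5149, 0.0265, 0.0388]
orientation: [-2.234, 2.203, -0.004]
ft_force: [0.8, -0.2, 1.5]
opening: 0.007
time: 15.18
tcp_pos: [0.5155, 0.0263, 0.0385]
orientation: [-2.235, 2.204, -0.003]
ft_force: [-0.9, -0.2, 0.4]
opening: 0.005
t 15.18 F [47.7 37.8 38.5] W [0.5155 0.0263 0.0385] yawx -1.557 f [-0.9 -0.2  0.4] open 0.01
```

```bash
python3 -m handwheel '[[0,-0.008,0,0,0,0],[0,-0.008,0,0,0,0]]'
python3 -m handwheel '[[0,-0.01,0,0,0,0],[0,-0.01,0,0,0,0]]'
python3 -m handwheel '[[0,-0.01,0,0,0,0],[0,-0.01,0,0,0,0]]'
python3 -c "
from rig import manip
from h import *
s=manip.state(); show(s)"
```

```text
time: 15.35
tcp_pos: [0.5155, 0.0261, 0.0382]
orientation: [-2.236, 2.206, -0.001]
ft_force: [-2.8, -0.1, 1.0]
opening: 0.009
time: 15.52
tcp_pos: [0.5154, 0.0259, 0.038]
orientation: [2.235, -2.206, -0.001]
ft_force: [-4.1, 0.6, 1.8]
opening: 0.009
time: 15.68
tcp_pos: [0.5153, 0.0257, 0.0377]
orientation: [2.234, -2.205, -0.003]
ft_force: [-4.4, 0.6, 2.2]
opening: 0.007
t 15.68 F [47.1 37.9 37.7] W [0.5153 0.0257 0.0377] yawx -1.558 f [-4.4  0.6  2.2] open 0.01
```

It is seated firmly at 4.4 N with no further travel. I'll back off and re-press the trailing end, in case the side nudge dragged it off the stop.

```bash
python3 -m handwheel '[[0,0.15,0,0,0,0],[0,0.3,0,0,0,0],[0.1,0.35,-0.3,0,0,0],[0.4,0.35,-0.6,0,0,0],[0.7,0.2,-0.6,0,0,0],[0.75,-0.2,-0.6,0,0,0],[0.75,-0.5,-0.6,0,0,0],[0.75,-0.52,-0.6,0,0,0]]'
python3 -m handwheel '[[0,0,0,0,0,0],[0,0,0,0,0,0],[0,0,0,0,0,0]]' 0.45
python3 -c "
from rig import manip
from h import *
s=manip.state(); show(s); print(rows(s,W(-10,-15,37),-1.5586))
c=manip.camera('top'); np.savez('t10.npz',**c)
"
```

```text
time: 16.35
tcp_pos: [0.5757, -0.0492, 0.0984]
orientation: [-2.233, 2.206, -0.008]
ft_force: [0.2, 0.0, -0.1]
opening: 0.003
time: 16.6
tcp_pos: [0.5756, -0.0491, 0.0984]
orientation: [-2.233, 2.205, -0.008]
ft_force: [-0.7, -0.7, 0.5]
opening: 0.147
t 16.6 F [-28.4 -21.4  98.4] W [ 0.5756 -0.0491  0.0984] yawx -1.558 f [-0.7 -0.7  0.5] open 0.15
[-0.185  0.067  0.613 -0.004 -0.001  0.   ]
```

```bash
python3 -m handwheel '[[0,0.07,0.1,-0.004,0,0],[0,0.07,0.3,-0.004,0,0],[0,0.07,0.5,-0.004,0,0],[0,0.07,0.6,-0.004,0,0],[-0.1,0.07,0.61,-0.004,0,0],[-0.2,0.07,0.61,-0.004,0,0],[-0.3,0.07,0.61,-0.004,0,0],[-0.38,0.07,0.61,-0.004,0,0]]'
python3 -m handwheel '[[-0.03,0,0,0,0,0],[-0.04,0,0,0,0,0]]'
python3 -c "
from rig import manip
from h import *
s=manip.state(); show(s); print(rows(s,W(15,-15,37),-1.5586))
"
```

```text
time: 17.32
tcp_pos: [0.569, -0.0095, 0.0386]
orientation: [-2.237, 2.205, -0.003]
ft_force: [0.3, 0.7, 0.2]
opening: 0.549
time: 17.48
tcp_pos: [0.5688, -0.0052, 0.0393]
orientation: [2.239, -2.204, 0.004]
ft_force: [-0.9, -5.3, 0.1]
opening: 0.547
t 17.48 F [ 15.6 -15.1  39.3] W [ 0.5688 -0.0052  0.0393] yawx -1.555 f [-0.9 -5.3  0.1] open 0.55
[ 0.006  0.002  0.023 -0.001 -0.001  0.002]
```

```bash
python3 -m handwheel '[[-0.01,0,0.01,-0.001,0,0.002],[-0.015,0,0.01,-0.001,0,0.002],[-0.015,0,0.01,-0.001,0,0.002]]'
python3 -m handwheel '[[0.1,0,0,0,0,0],[0.4,0,0,0,0,0],[0.7,0,-0.1,0,0,0],[0.8,0.2,-0.5,0,0,0],[0.8,0.6,-0.9,0,0,0],[0.8,0.9,-1,0,0,0],[0.8,1,-1,0,0,0],[0.8,1,-1,0,0,0]]'
python3 -m handwheel '[[0,0.3,-0.3,0,0,0],[0,0.7,-0.5,0,0,0],[0,1,-0.5,0,0,0],[0,1,-0.5,0,0,0]]' 1 20
python3 -c "
from rig import manip
from h import *
s=manip.state(); show(s)
c=manip.camera('scene'); np.savez('s11.npz',**c); cv2.imwrite('pics/s11.png',cv2.resize(c['img'][210:280,300:420,::-1],None,fx=6.6,fy=6.6,interpolation=2))
c=manip.camera('top'); np.savez('t11.npz',**c); cv2.imwrite('pics/t11.png',cv2.resize(c['img'][180:300,240:340,::-1],None,fx=5,fy=5,interpolation=2))
"
```

```text
time: 17.73
tcp_pos: [0.5687, -0.0052, 0.0392]
orientation: [2.233, -2.205, 0.005]
ft_force: [0.1, -5.9, 2.7]
opening: 0.546
time: 18.4
tcp_pos: [0.4676, -0.0864, 0.142]
orientation: [-2.233, 2.208, -0.007]
ft_force: [-0.1, -0.8, -0.2]
opening: 0.553
time: 18.73
tcp_pos: [0.3631, -0.0876, 0.1924]
orientation: [-2.231, 2.207, -0.006]
ft_force: [-1.2, 0.8, -0.6]
opening: 0.33
t 18.73 F [-64.3 191.5 192.4] W [ 0.3631 -0.0876  0.1924] yawx -1.56 f [-1.2  0.8 -0.6] open 0.33
```

View pics/t11.png

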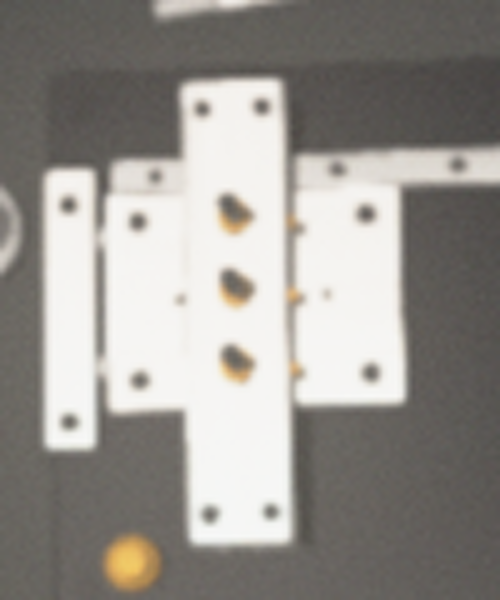

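View pics/s11.png

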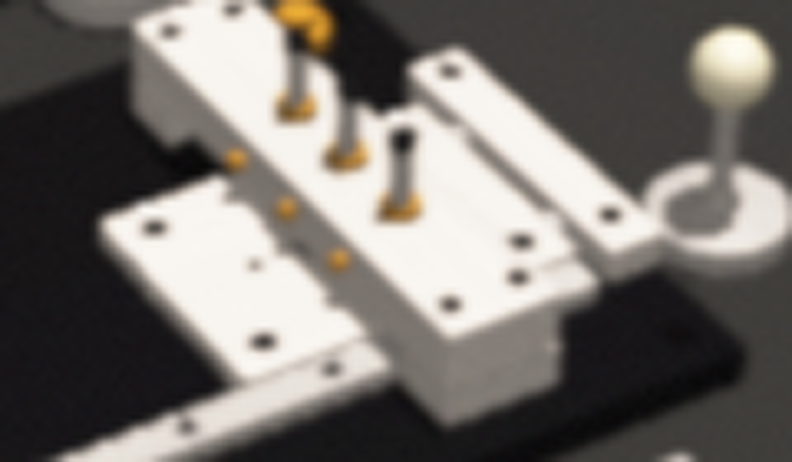

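```bash
python3 -c "
from h import *
c=dict(np.load('t11.npz')); g=c['img'][...,0].astype(int)
H=[]
for u0,v0 in [(267,224),(313,222),(267.5,255.5),(314,254)]:
  a=g[int(v0)-3:int(v0)+5,int(u0)-3:int(u0)+5]; w=np.clip(235-a,0,None).astype(float)
  yy,xx=np.mgrid[int(v0)-3:int(v0)+5,int(u0)-3:int(u0)+5]
  u,v=(w*xx).sum()/w.sum(),(w*yy).sum()/w.sum(); P=FX(pt(c,u,v,.075)); H.append(P[:2]); print(round(u,2),round(v,2),P)
H=np.array(H); print('centre',H.mean(0),'yaw long',[np.arctan2(*(H[a]-H[b])[::-1]) for a,b in((0,1),(2,3))],'short',[np.arctan2(-(H[2]-H[0])[0],(H[2]-H[0])[1]),np.arctan2(-(H[3]-H[1])[0],(H[3]-H[1])[1])])
print('rail yaw', 1.5845-YAW)
for v in (225,226,227,228,229,240,251,252,253,254,255): print(v,g[v,256:266])
for u in (264,268,272,300,302,306,310,314,318): print(u,g[212:222,u])
"
```

```text
267.1 223.91 [133.6 -49.3  75. ]
312.76 222.29 [ 39.5 -49.   75. ]
267.52 255.62 [133.6  16.7  75. ]
313.74 254.09 [39.6 17.1 75. ]
centre [ 86.575 -16.125] yaw long [np.float64(-0.0031880869671568274), np.float64(-0.004255293464476154)] short [np.float64(-0.0), np.float64(-0.0015128581499041411)]
rail yaw 0.0015000000000000568
225 [245 242 219 162 175 228 244 245 243 225]
226 [245 242 222 183 205 234 244 245 245 240]
227 [245 242 226 201 219 236 244 245 245 244]
228 [245 243 226 195 211 233 244 245 245 245]
229 [245 243 225 178 183 229 244 245 245 245]
240 [245 244 226 153 146 222 243 246 246 246]
251 [245 244 230 182 187 224 243 245 246 246]
252 [246 245 232 200 212 230 242 245 246 246]
253 [245 244 233 210 218 229 241 245 245 245]
254 [245 244 232 202 206 224 240 245 245 241]
255 [245 244 229 179 170 213 239 245 244 234]
264 [188 219 227 229 227 224 219 238 244 245]
268 [202 223 225 224 226 222 214 235 244 241]
272 [200 214 201 191 208 220 218 237 244 245]
300 [216 217 219 222 221 214 232 241 243 243]
302 [218 223 225 226 227 226 238 244 245 244]
306 [177 152 160 203 224 229 240 244 244 244]
310 [216 220 221 225 233 242 244 244 242 237]
314 [219 224 222 225 228 240 244 243 229 185]
318 [220 221 223 221 215 231 239 242 241 242]
```

The plate is home: both stop buttons touch (no dark gap at rows 227 and 253), and the edge is on the rail within the measuring noise. Now for the button.

```bash
python3 -c "
from rig import manip
from h import *
c=dict(np.load('t11.npz')); g=c['img']
im=cv2.resize(g[240:285,115:165,::-1],None,fx=12,fy=12,interpolation=2); cv2.imwrite('pics/btn.png',im)
print(pt(c,135.2,260,.1136))
s=manip.state(); show(s); print(rows(s,[.527,.3685,.15],-1.5586))
c=dict(np.load('s11.npz')); f=K(c); u,v=px(c,[.527,.3685,.1136]); print(u,v); cv2.imwrite('pics/btn2.png',cv2.resize(c['img'][165:220,425:500,::-1],None,fx=10,fy=10,interpolation=2))
"
```

```text
[0.52719686 0.36852765 0.1136    ]
t 18.83 F [-64.1 187.2 192.2] W [ 0.3674 -0.0874  0.1922] yawx -1.559 f [ 1.  -1.  -0.6] open 0.24
[-4.540e+00 -1.646e+00  4.270e-01 -5.000e-03 -1.000e-03 -0.000e+00]
454.0731024042686 180.4681178389652
```

View pics/btn2.png

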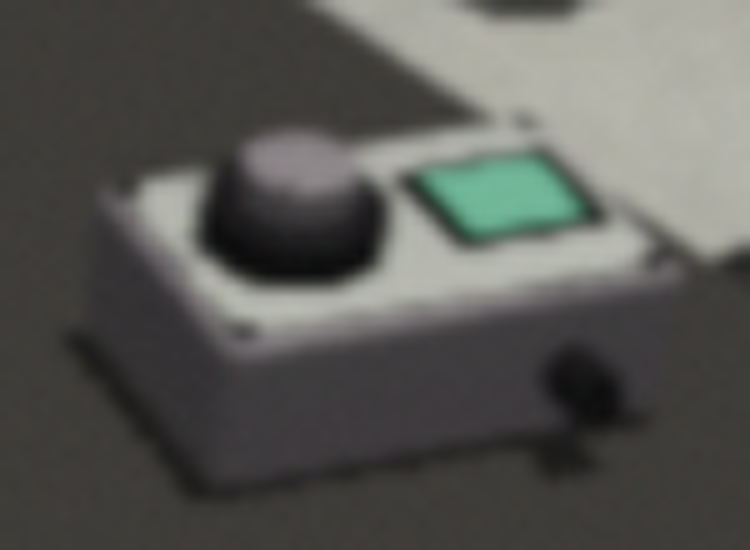

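```bash
python3 -m handwheel '[[-0.33,-0.11,0,0,0,0],[-0.66,-0.22,0,0,0,0],[-0.91,-0.33,0,0,0,0],[-0.91,-0.33,0,0,0,0]]'
python3 -m handwheel '[[-0.33,-0.11,0,0,0,0],[-0.66,-0.22,0,0,0,0],[-0.91,-0.33,0,0,0,0],[-0.91,-0.33,0,0,0,0]]'
python3 -m handwheel '[[-0.33,-0.11,0,0,0,0],[-0.66,-0.22,0,0,0,0],[-0.91,-0.33,0,0,0,0],[-0.91,-0.33,0,0,0,0]]'
python3 -m handwheel '[[-0.33,-0.11,0,0,0,0],[-0.66,-0.22,0,0,0,0],[-0.91,-0.33,0,0,0,0],[-0.91,-0.33,0,0,0,0]]'
python3 -c "
from rig import manip
from h import *
s=manip.state(); show(s); print(rows(s,[.527,.3685,.14],-1.5586))"
```

```text
time: 19.17
tcp_pos: [0.4029, 0.0075, 0.1921]
orientation: [-2.235, 2.2, -0.011]
ft_force: [0.4, -0.1, -0.5]
opening: 0.014
time: 19.5
tcp_pos: [0.4378, 0.1029, 0.1915]
orientation: [-2.238, 2.196, -0.012]
ft_force: [0.3, -0.2, -0.1]
opening: 0.008
time: 19.83
tcp_pos: [0.4719, 0.1985, 0.1904]
orientation: [-2.241, 2.192, -0.012]
ft_force: [0.5, -0.7, 0.9]
opening: 0.005
time: 20.17
tcp_pos: [0.5053, 0.2937, 0.1886]
orientation: [-2.244, 2.19, -0.013]
ft_force: [-0.5, -0.2, 0.2]
opening: 0.006
t 20.17 F [315.2  44.7 188.6] W [0.5053 0.2937 0.1886] yawx -1.547 f [-0.5 -0.2  0.2] open 0.01
[-0.744 -0.23   0.488 -0.006 -0.001  0.008]
```

```bash
python3 -m handwheel '[[-0.3,-0.1,0,0,0,0],[-0.6,-0.2,0.1,-0.006,0,0],[-0.74,-0.23,0.35,-0.006,0,0.008],[-0.744,-0.23,0.6,-0.006,0,0.008],[-0.744,-0.23,0.78,-0.006,0,0.008],[-0.744,-0.23,0.8,-0.006,0,0.008]]'
python3 -c "
from rig import manip
from h import *
c=manip.camera('scene'); cv2.imwrite('pics/b1.png',cv2.resize(c['img'][120:220,400:520,::-1],None,fx=6,fy=6,interpolation=2))
c=manip.camera('wrist'); cv2.imwrite('pics/b1w.png',c['img'][:,:,::-1])
s=manip.state(); show(s); print(rows(s,[.527,.3685,.083],-1.5586))"
```

```text
time: 20.67
tcp_pos: [0.5254, 0.3658, 0.103]
orientation: [2.225, -2.203, 0.001]
ft_force: [-1.2, -0.2, -0.9]
opening: 0.007
t 20.77 F [388.6  21.6 107.6] W [0.5275 0.3673 0.1076] yawx -1.56 f [0.2 0.8 0.1] open 0.01
[-0.013  0.005  0.246  0.001 -0.002 -0.001]
```

View pics/b1.png

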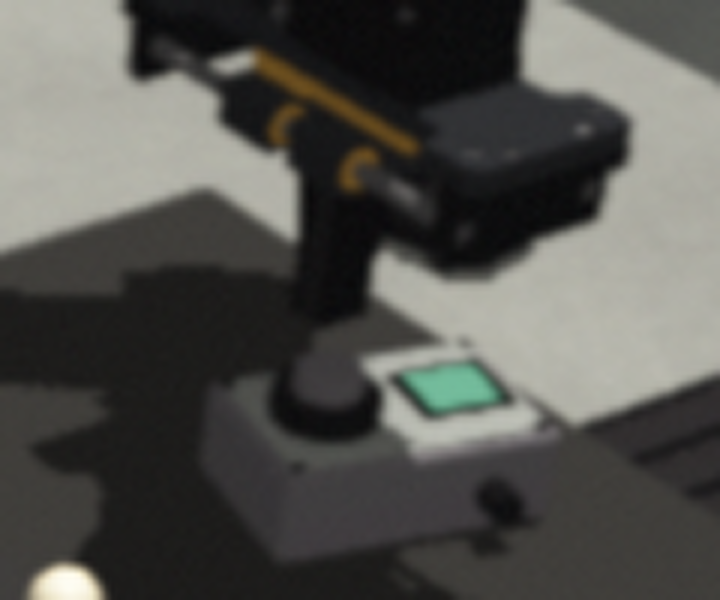

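View pics/b1w.png

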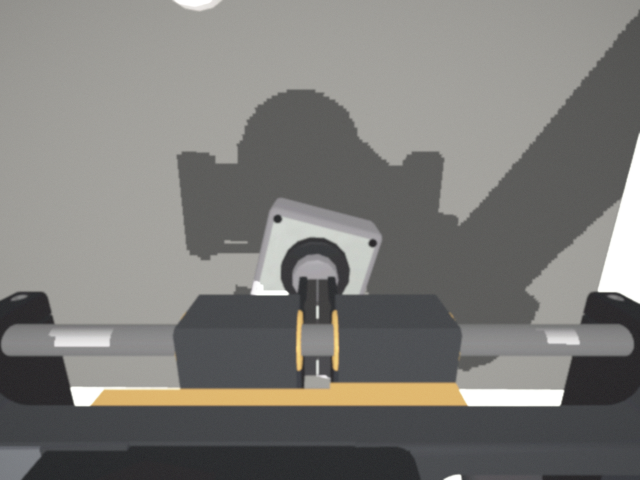

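The fingers are centred over the button at about (330,375) in the scene crop, ~25 mm above it. I'll go down and press.

```bash
python3 -m handwheel '[[-0.013,0,0.1,0,-0.002,0],[-0.013,0,0.2,0,-0.002,0],[-0.013,0,0.22,0,-0.002,0],[-0.013,0,0.22,0,-0.002,0]]'
python3 -m handwheel '[[0,0,0.02,0,0,0],[0,0,0.02,0,0,0]]'
python3 -m handwheel '[[0,0,0.02,0,0,0],[0,0,0.02,0,0,0]]'
python3 -m handwheel '[[0,0,0.02,0,0,0],[0,0,0.02,0,0,0]]'
python3 -m handwheel '[[0,0,0.02,0,0,0],[0,0,0.02,0,0,0]]'
```

```text
time: 21.1
tcp_pos: [0.5271, 0.368, 0.0849]
orientation: [2.232, -2.208, -0.0]
ft_force: [-0.0, 0.4, 0.8]
opening: 0.002
time: 21.27
tcp_pos: [0.5271, 0.368, 0.083]
orientation: [2.232, -2.208, -0.001]
ft_force: [-0.2, 0.6, -0.1]
opening: 0.005
time: 21.43
tcp_pos: [0.5271, 0.368, 0.081]
orientation: [2.232, -2.208, -0.001]
ft_force: [0.0, -0.1, 0.1]
opening: 0.006
time: 21.6
tcp_pos: [0.5273, 0.3682, 0.0793]
orientation: [2.233, -2.208, -0.0]
ft_force: [-1.1, -0.4, 1.5]
opening: 0.005
time: 21.77
tcp_pos: [0.5274, 0.3683, 0.0775]
orientation: [2.233, -2.208, -0.0]
ft_force: [-0.4, -0.5, 2.3]
opening: 0.012
```

```bash
python3 -m handwheel '[[0,0,0.025,0,0,0],[0,0,0.025,0,0,0]]'
python3 -m handwheel '[[0,0,0.025,0,0,0],[0,0,0.025,0,0,0]]'
python3 -m handwheel '[[0,0,0.025,0,0,0],[0,0,0.025,0,0,0]]'
```

```text
time: 21.93
tcp_pos: [0.5275, 0.3683, 0.0751]
orientation: [2.234, -2.208, 0.0]
ft_force: [-1.3, -1.1, 4.4]
opening: 0.009
time: 22.1
tcp_pos: [0.5275, 0.3683, 0.0741]
orientation: [2.234, -2.208, 0.001]
ft_force: [-3.4, -2.1, 9.7]
opening: 0.004
time: 22.27
tcp_pos: [0.5276, 0.3683, 0.0741]
orientation: [-2.235, 2.207, -0.002]
ft_force: [-5.0, -1.5, 11.7]
opening: 0.004
```

It bottomed at z 0.0741 with 11.7 N, after about 6 mm of travel. I'll let go, lift clear and check.

```bash
python3 -c "
from rig import manip
from h import *
c=manip.camera('scene'); cv2.imwrite('pics/b2.png',cv2.resize(c['img'][120:220,400:520,::-1],None,fx=6,fy=6,interpolation=2))"
python3 -m handwheel '[[0,0,-0.1,0,0,0],[0,0,-0.4,0,0,0],[0,0,-0.8,0,0,0],[0,0.3,-1,0,0,0],[0,0.7,-1,0,0,0],[0,1,-1,0,0,0],[0,1,-1,0,0,0]]'
python3 -m handwheel '[[0,0.3,0,0,0,0],[0,0.7,0,0,0,0],[0,0.7,0,0,0,0],[0,0.7,0,0,0,0]]'
python3 -c "
from rig import manip
from h import *
s=manip.state(); show(s)
c=manip.camera('top'); np.savez('t12.npz',**c); cv2.imwrite('pics/t12.png',c['img'][:,:,::-1])
c=manip.camera('scene'); np.savez('s12.npz',**c); cv2.imwrite('pics/s12.png',cv2.resize(c['img'][150:350,180:520,::-1],None,fx=2.3,fy=2.3,interpolation=2))
show(manip.state())"
```

```text
time: 22.9
tcp_pos: [0.4231, 0.3663, 0.1745]
orientation: [2.238, -2.204, -0.001]
ft_force: [-0.0, -0.4, -0.5]
opening: 0.007
time: 23.23
tcp_pos: [0.3519, 0.3655, 0.1749]
orientation: [-2.241, 2.202, 0.001]
ft_force: [1.2, -0.2, 0.5]
opening: 0.004
t 23.23 F [388.9 197.2 174.9] W [0.3519 0.3655 0.1749] yawx -1.553 f [ 1.2 -0.2  0.5] open 0.0
t 23.33 F [389.2 195.5 174.7] W [0.3536 0.3658 0.1747] yawx -1.555 f [-0.8  1.3 -0.1] open 0.01
```

View pics/b2.png

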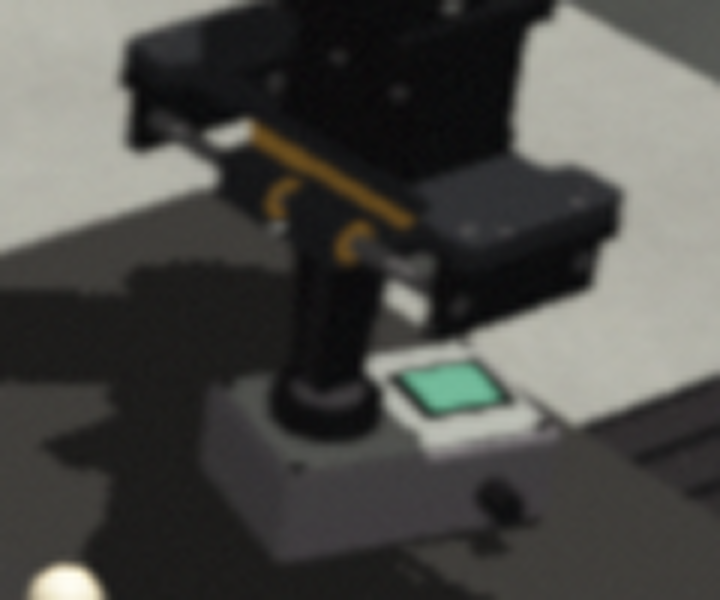

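View pics/t12.png

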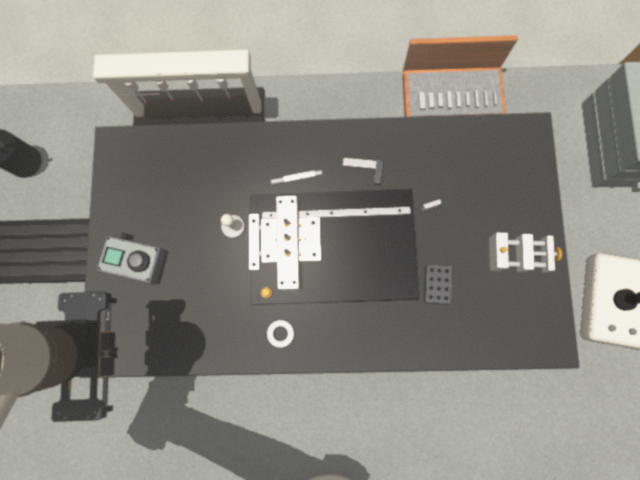

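View pics/s12.png

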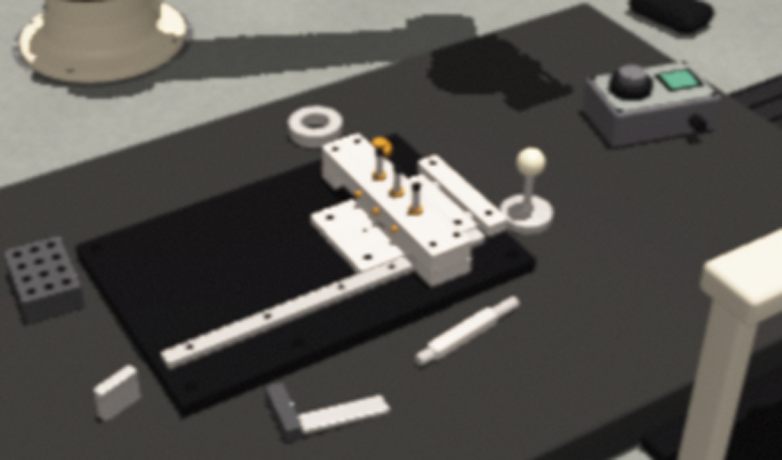

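The button went flush with its collar while pressed and has come back up. The plate is home, the bystanders are where they stood, and the arm is clear. Handing in.

```bash
python3 -c "
from rig import manip
from h import *
a=dict(np.load('top0.npz'))['img'].astype(int);b=dict(np.load('t12.npz'))['img'].astype(int)
for n,(u,v) in dict(nut=(266,293),ring=(280,334),sphere=(231,225),gb=(432,204),hole=(438,284),plug=(297,177),sq=(370,168),btn=(135,260)).items(): print(n,np.abs(a-b)[v-14:v+14,u-14:u+14].mean().round(1))
print(manip.close_job())"
```

```text
nut 8.8
ring 4.6
sphere 7.8
gb 2.6
hole 2.8
plug 6.0
sq 3.0
btn 4.7
the job is handed in; nothing more can be done
None
```

The plate is home against the side rail and both stop buttons. I pressed the start button fully down once, let go, and handed the job in at about 23 s of robot time.

**What I did**
- Pushed the plate square onto the rail with two fingertips, then pushed its trailing end along the rail and under the bridge until it met the stop.
- Nudged the exposed side (about 4.4 N) and pressed the end again (about 6 N). The end made contact at the same place both times, within about 0.2 mm.
- Pressed the button straight down about 6 mm until it bottomed, at 11.7 N. It looked flush with its collar in the picture, and had come back up after I let go.

**Last checks**
- **Plate position:** in the top view there was no visible gap at either stop button. The plate's centre measured (86.6, -16.1) mm against (85, -15), which is within the camera's 2 mm calibration. Its turn was within about 4 mrad.
- **Forces:** wrist force readings stayed below about 13 N. I felt no contact with the bridge and saw none in the pictures.
- **Bystanders:** none looks moved by eye. A comparison of the first and last top views showed small differences around all of them, largest at the nut, sphere and plug gauge (6–9 grey levels). I put that down to shadows and did not check further.

**What disagreed**
- **TCP reading:** the reported TCP was about 31 mm below the real fingertips. My first sideways pass therefore went over the plate without touching it, and I allowed for the offset after that.
- **Rail gap:** a faint line remains in the image between the rail and the plate's leading end. It looks like under 0.3 mm or just shading, and the firm side push did not remove it.

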